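# Put the drill tooling away and latch the drawer

### The arm

A 6-joint arm with a two-finger parallel gripper is mounted at the origin on the work surface. World frame = base frame: x ahead of the robot, y to its left, z up, the work surface at z = 0. Lengths are in m, angles in rad, forces in N, time in s.
With the tool pointing down it reaches from about 0.35 to 0.975 m from the base axis. Payload 4.9 kg.
Tool frame: the origin (TCP) lies midway between the tips of the shut fingers; the grasp point (between the pads) lies 19 mm behind it; x points along the fingers, y is the direction in which the jaws open and shut, and the axes are right-handed (so a half turn about x gives the same grasp; the last joint's range is limited). The gripper opens to 85 mm and grips with 20 to 120 N. Pads are 22 mm wide; open, the fingers measure 114 mm over their backs; the gripper's body (76 mm by 85 mm) begins 54 mm behind the grasp point. The pads swing forward as they close: fully open they stand 13 mm farther back than shut.
Start: joints at [-1.303, 0.053, 1.613, -0, 1.476, -0.119], TCP at [0.236, -0.579, 0.208] pointing down, gripper open.
Joint ranges: [-3.01, 3.01], [-1.01, 2.22], [0.06, 2.58], [-1.02, 4.17], [0.09, 2.62], [-3.14, 3.14]. Speed limits (rad/s): [2.57, 2.57, 3.14, 3.14, 3.14, 3.14].

### API

Orientations are given as a rotation vector (axis times angle).
In Python, from station import ctrl gives the robot as it stands.
- The arm moves only by the shell command python3 -m handwheel 'ROWS' [FORCE]. ROWS is JSON, a list of rows, each a list of 3 entries, a list of its own where there are three numbers: the finger opening in m, from 0 to 0.0854, then the shift along the tool's x, y, z in m, then the turn, a rotation vector about the tool's x, y, z in degrees. In form: [[claw, [dx, dy, dz], [ax, ay, az]], ...]. A call has 1 to 10 rows; each row shifts and turns the commanded pose from where the row before left it, along the tool's axes as they then stand; what a row does not reach is not made up. A row lasts 1/12 s, in which the tool goes at most 41.7 mm and 7.16 degrees, less where a joint would pass 70% of its speed; a pose out of reach is approached as far as the arm can. A call with a gripper value outside its range is refused whole. The fingers move at their own pace and stop on an object; FORCE is the grip in N (left out, the last holds). Time passes only in rows, so rows that do not move let the fingers close. It gives the time, the measured TCP pose, the force and the opening at its end, in the units of the state.
- ctrl.get_obs(): the state, without advancing time (a new reading comes with each control period).
- ctrl.get_image(name): name is "scene" or "side" or "wrist"; returns the picture (480x640x3 uint8, red, green, blue); there is no depth.
- ctrl.camera_params(name): a dict with "vertical_fov" (degrees; the focal length in pixels is half the picture's height over the tangent of half this angle, whatever the lens; pixels are square), "cx", "cy" (the principal point, pixels), "rvec" (rotation vector, rad) and "tvec" (3), from world to camera coordinates, as OpenCV has them; the wrist camera has in their place "T_tool_cam" (4x4, takes a point from camera to tool coordinates, whose origin is the TCP and whose axes are the tool frame's). Camera axes: x right, y down, z forward; pixel columns grow to the right and rows downward; lengths in m; the calibration is good to about 2 mm. A picture is of the moment at which its call begins: read the wrist's pose just before it. camera_params takes no time and is no camera call.
- ctrl.finish_job(): hands the job in, once; it reports no verdict.
Trained networks look in the newest picture that a camera, given by its name, has taken for a name from the list of things; names that differ only in an ending like _2 or _b are one class to them, and where a whole thing is asked for, a point or a joint stands for the part that bears it (a point fixed in the world has none). Each returns a list of dicts, best first, with "score" (0 to 1); they miss things now and then, are a little off and sometimes report something else, mostly with a low value. They report only what shows in the picture. A call takes as long as a camera call. They do not tell look-alikes from the thing itself.
- ctrl.look_for(thing, camera): "box" ([centre column, centre row, width, height] in pixels, round what is visible of it).
- ctrl.silhouettes(thing, camera): "mask" (480x640 bool, what is visible of it) and "box" ([centre column, centre row, width, height] in pixels, round what is visible of it).
- ctrl.tip_of(thing, camera): "centre" ([row, column] in pixels: a listed point, or the origin of a listed thing).
The state is a dict: "t": time; "q": joint angles; "dq": joint speeds; "effort": joint torques, N m; "tool_pos": TCP position; "tool_rot": TCP orientation; "contact_force": force on the tool from outside, world axes, zero at the start; "wrist_torque": the same for the moment, N m; "opening": finger opening in m.
Only numpy, scipy, OpenCV 4.12 (cv2) and the standard library are available. Lean on these libraries where they do the work, as an engineer would, in place of code of your own. Each camera call takes 0.05 s, during which the arm holds its last target.

### The job

Put the drilling gear away: set the red drill case flat, lid up, in the wide compartment of the open top drawer and lay the chuck key flat in the narrow compartment; set them down rather than dropping them. With both inside, slide the drawer fully shut, then turn the red latch on top of the unit clockwise to its stop so that its tongue points towards you in front of the drawer. Leave the other things on the bench where they are.

Things in the scene. Friction and masses are not known exactly. Their poses are not given: they have to be found in the camera images.
- case_mid (a point): Drill case: closed, rigid red box 110 (x) x 56 (y) x 30 (z) mm with a black seam all round and a yellow patch on its lid, 0.2 to 0.45 kg. The point is its centre, 15 mm above its underside. z is up through the lid, x along its length.
- case: The same drill case; this origin is the centre of its underside.
- key_mid (a point): Chuck key, lying flat: a T of dark steel, 0.09 to 0.16 kg. The point is on the axis of the shank, close to the balance point, 6.5 mm above its underside. x runs along the shank to its tip (60 mm away); the shank is 13 mm wide and 13 mm high from x = -30 to +45 mm, then a round tip of 13 mm diameter; the cross-bar (9 mm diameter, 76 mm long, along y) is at x = -30 mm. z is up.
- key: The same chuck key; this origin is 6.5 mm below key_mid, on its underside.
- unit: Grey bench-top drawer unit with blue drawer fronts facing the robot: 300 deep (x), 360 wide (y), 170 mm high; origin at the centre of its underside. x points from its front to its back (the drawer's shutting direction), y to the robot's left. The open drawer is the top one; drawer sides stand 53 mm, its blue front 61 mm, its divider 45 mm and the unit's top 75 mm above the drawer's floor.
- wide_bay (a point): Wide (left, +y) compartment of the top drawer, for the drill case; moves with the drawer. Point on its floor, about 95 mm above the table, midway across its 172 mm width and 70 mm behind the inside of the drawer's front wall. x points into the unit, y left, z up. At the start only the first 144 to 184 mm behind the inside of the front wall are clear of the unit's top.
- narrow_bay (a point): Narrow (right, -y) compartment of the top drawer, for the chuck key, beyond a 6 mm thick divider: 140 mm wide, otherwise like the wide one. Point on its floor, midway across its width and 70 mm behind the inside of the drawer's front wall; axes as for wide_bay.
- unit_drawer0_handle (a point): Middle of the top drawer's pull: a level steel bar, 11 mm diameter, 120 mm long along y, 35 mm in front of the drawer's blue front, about 132 mm above the table and 38 mm below the unit's top. x points into the unit (the shutting direction). Moves with the drawer.
- unit_drawer0 (a joint): How far the top drawer is open, m: 0 is fully shut (end stop), 0.15 to 0.19 at the start. It slides freely against about 1 N of friction, staying where it is left.
- latch_grip (a point): Turn-latch on the unit's top near its front edge, right of the drawer's pull. Point on its upright turning axis, half-way up the red grip bar (12 mm thick, 46 mm long along this point's y, 26 mm high, its top 38 mm above the unit's top). A flat steel tongue under the bar, 4 to 9 mm above the unit's top, points 68 mm along this point's -y. The point turns with the latch; z is up.
- latch (a joint): Turn of the latch, rad, growing clockwise seen from above: near 0 the tongue lies along the front edge of the unit to the right (open); 1.571 is its stop, where the tongue points towards the robot with its hooked end down in front of the shut drawer. Starts between 0.15 and 0.5. Stiff by friction of about 0.05 Nm, stays where it is left.
- oil_mid (a point): Bystander: green oil bottle with red cap, 52 mm diameter, 130 mm tall, standing. Point in its middle. Leave alone.
- chuck_mid (a point): Bystander: loose steel drill chuck, 44 mm diameter, 56 mm tall, standing. Point in its middle. Leave alone.
- wrench_mid (a point): Bystander: steel wrench lying flat. Point in its middle. Leave alone.
- brush_mid (a point): Bystander: brush lying flat. Point in its middle. Leave alone.
- clamp_mid (a point): Bystander: slotted steel clamp bar 110 x 30 x 14 mm lying flat. Point in its middle. Leave alone.
Things that resemble listed ones, but are neither listed nor needed, are in the scene too. What is shaped like the key but yellow is not meant. There is more than one size of the case; the job needs the larger.

How it is judged:
On the way, in this order (a step that is already met when the one before it is completed fails the run):
1. case lies lid up in the wide compartment and key flat in the narrow one, both let go, the drawer still open by more than 100 mm and the latch not yet closed (y of case_mid in the frame of wide_bay between -0.068 and 0.068 m and x of case_mid in the frame of wide_bay between -0.08 and 0.17 m and z of case_mid in the frame of wide_bay between 0.008 and 0.022 m and angle between case_mid's own z axis and vertical below 0.2 rad and y of key_mid in the frame of narrow_bay between -0.068 and 0.068 m and x of key_mid in the frame of narrow_bay between -0.08 and 0.19 m and z of key_mid in the frame of narrow_bay between 0 and 0.015 m and linear speed of each of case, key below 0.03 m/s and contact force between the fingers and case below 0.1 N and contact force between the fingers and key below 0.1 N and value of joint unit_drawer0 above 0.1 m and value of joint latch below 1.2 rad), for 0.2 s.
2. drawer fully shut (within 6 mm) with the latch not yet closed (value of joint unit_drawer0 below 0.006 m and value of joint latch below 1.2 rad), for 0.2 s.
3. latch turned clockwise to its stop (at least 1.42 of 1.571 rad) (value of joint latch above 1.42 rad), for 0.2 s.
At the end, for the whole second after the job is handed in: The case lies at rest on the floor of the wide compartment, lid up (within 0.2 rad), the key lies flat at rest on the floor of the narrow one, the top drawer is shut to within 6 mm, and the latch is turned to at least 1.42 rad of its 1.571 rad (y of case_mid in the frame of wide_bay between -0.068 and 0.068 m and x of case_mid in the frame of wide_bay between -0.08 and 0.17 m and z of case_mid in the frame of wide_bay between 0.008 and 0.022 m and angle between case_mid's own z axis and vertical below 0.2 rad and y of key_mid in the frame of narrow_bay between -0.068 and 0.068 m and x of key_mid in the frame of narrow_bay between -0.08 and 0.19 m and z of key_mid in the frame of narrow_bay between 0 and 0.015 m and linear speed of each of case, key below 0.03 m/s and value of joint unit_drawer0 below 0.006 m and value of joint latch above 1.42 rad); the robot touches nothing.
It fails at once if the drill case is dropped (falls free at more than 0.7 m/s) (contact force between anything else and case below 0.02 N and linear speed of case above 0.7 m/s).
It fails at once if the chuck key is dropped (falls free at more than 0.7 m/s) (contact force between anything else and key below 0.02 N and linear speed of key above 0.7 m/s).
It fails at once if a bystander is moved by more than 40 mm (distance of any of oil_mid, chuck_mid, wrench_mid, brush_mid, clamp_mid from where it was at the start of the episode above 0.04 m).
It also fails if it takes over 72 s, if anything falls off the work surface, if the arm or the gripper's body presses on something with over 40 N, if the wrist force passes 120 N, or if a joint passes its speed limit or range.

## Working session

There is one attempt and no reset: what is moved stays moved. The work goes in short steps, Python scripts to look and compute and a shell command to move; the robot and the scene stay as the last step left them, time stands still between calls to the robot, and variables do not carry over. Pictures are saved under pics/ and viewed, and the job is handed in when it is done.

```bash
ls; mkdir -p pics
cat > h.py <<'E'
import numpy as np, cv2
from scipy.spatial.transform import Rotation as R
from station import ctrl
def cam(name, obs=None):
    p=ctrl.camera_params(name)
    f=240/np.tan(np.radians(p['vertical_fov'])/2)
    K=np.array([[f,0,p['cx']],[0,f,p['cy']],[0,0,1]])
    if 'rvec' in p:
        Rw=R.from_rotvec(p['rvec']).as_matrix(); t=np.array(p['tvec'])
    else:
        o=obs or ctrl.get_obs()
        T=np.eye(4);T[:3,:3]=R.from_rotvec(o['tool_rot']).as_matrix();T[:3,3]=o['tool_pos']
        M=np.linalg.inv(T@np.array(p['T_tool_cam'])); Rw=M[:3,:3]; t=M[:3,3]
    return K,Rw,t
def proj(P,c):
    K,Rw,t=c; q=K@(Rw@np.asarray(P,float)+t); return q[:2]/q[2]
def onplane(uv,z,c):
    K,Rw,t=c; d=Rw.T@np.linalg.solve(K,[uv[0],uv[1],1]); o=-Rw.T@t
    return o+d*(z-o[2])/d[2]
def tri(uvs,cs):
    A=[];b=[]
    for uv,c in zip(uvs,cs):
        K,Rw,t=c; d=Rw.T@np.linalg.solve(K,[uv[0],uv[1],1]); d/=np.linalg.norm(d); o=-Rw.T@t
        P=np.eye(3)-np.outer(d,d); A.append(P); b.append(P@o)
    return np.linalg.lstsq(np.vstack(A),np.hstack(b),rcond=None)[0]
def save(im,n): cv2.imwrite('pics/'+n,im[:,:,::-1])
E
python3 - <<'E'
from h import *
print(ctrl.get_obs())
for n in ['scene','side','wrist']:
    save(ctrl.get_image(n),f'a_{n}.png'); print(n,ctrl.camera_params(n))
E
```

```text
pics
{'t': 0.0, 'q': array([-1.30301290e+00,  5.33441226e-02,  1.61429587e+00,  2.65769487e-05,
        1.47602467e+00, -1.18986161e-01]), 'dq': array([ 2.40705805e-05,  2.01558950e-04, -1.27854703e-04, -2.86595218e-03,
       -1.23801704e-03, -2.92156089e-04]), 'effort': array([-1.41855417e-04, -3.93679225e+01, -3.70176709e+01, -2.23039278e-04,
        6.91436377e-03,  4.92748967e-06]), 'tool_pos': array([ 0.23558422, -0.57816739,  0.20636986]), 'tool_rot': array([ 2.01018941,  0.39580102, -2.01045086]), 'contact_force': array([-0.38881893, -0.24703191, -0.41054585]), 'wrist_torque': array([-0.00305927, -0.08290462,  0.02428298]), 'opening': 0.0852799942284235}
scene {'vertical_fov': 53.36964536137903, 'cx': 322.61786828552295, 'cy': 235.45797128199, 'rvec': array([ 1.40621539,  2.16033042, -0.88373403]), 'tvec': array([ 0.31395151, -0.23366116,  1.61547463])}
side {'vertical_fov': 48.109822542164615, 'cx': 309.42697477840807, 'cy': 240.17650063404943, 'rvec': array([ 2.42892368, -0.0929487 ,  0.04255065]), 'tvec': array([-0.54588462,  0.02460555,  1.44767912])}
wrist {'vertical_fov': 67.3345604917453, 'cx': 322.30562933134036, 'cy': 235.51054203496489, 'T_tool_cam': array([[ 5.26869875e-04, -2.65075121e-01,  9.64227620e-01,
        -1.64879285e-01],
       [ 9.99999710e-01, -3.91021407e-04, -6.53911748e-04,
         6.28015832e-04],
       [ 5.50369376e-04,  9.64227685e-01,  2.65074838e-01,
        -6.73724625e-02],
       [ 0.00000000e+00,  0.00000000e+00,  0.00000000e+00,
         1.00000000e+00]])}
```

View pics/a_scene.png

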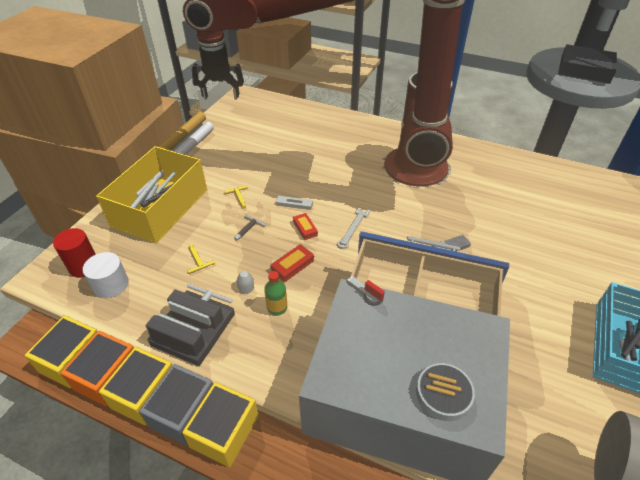

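View pics/a_side.png

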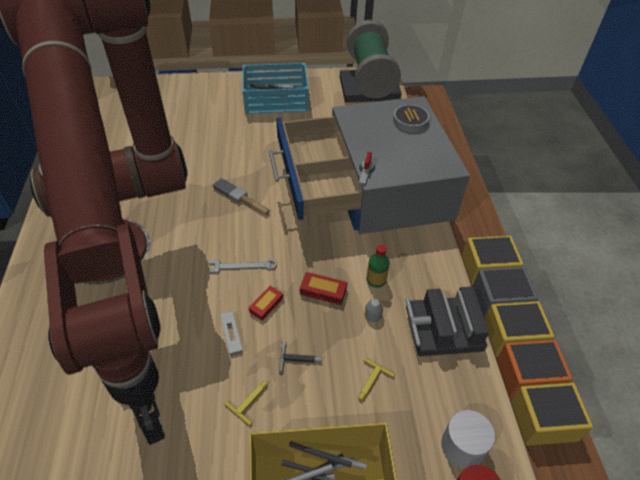

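View pics/a_wrist.png

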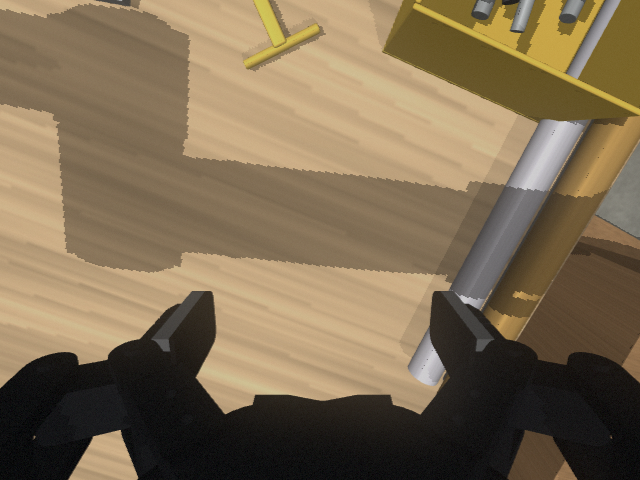

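Run:
```python
from h import *
cs={n:cam(n) for n in ['scene','side']}
for th in ['case','key']:
  for n in cs:
    for s in ctrl.silhouettes(th,n)[:4]:
      m=s['mask'].astype(np.uint8); r=cv2.minAreaRect(cv2.findNonZero(m)); 
      print(th,n,round(s['score'],2),np.round(s['box']),'rect',np.round(r[0]),np.round(r[1]),'planepos',np.round(onplane(r[0],.01,cs[n]),3))
for th in ['case_mid','key_mid','wide_bay','narrow_bay','unit_drawer0_handle','latch_grip','unit','oil_mid','chuck_mid','wrench_mid','brush_mid','clamp_mid']:
  for n in cs:
    print(th,n,[(round(s['score'],2),np.round(s['centre'][::-1])) for s in ctrl.tip_of(th,n)[:3]])
im=ctrl.get_image('side'); c=im[230:430,190:430]; save(cv2.resize(c,None,fx=3.3,fy=3,interpolation=cv2.INTER_CUBIC)[:, :800],'b_side.png')
im=ctrl.get_image('side'); c=im[90:260,250:450]; save(cv2.resize(c,None,fx=3.5,fy=3.5,interpolation=cv2.INTER_CUBIC)[:, :800],'c_side.png')
im=ctrl.get_image('scene'); c=im[220:330,330:520]; save(cv2.resize(c,None,fx=4,fy=4,interpolation=cv2.INTER_CUBIC)[:, :800],'c_scene.png')
```

```text
case scene 0.98 [305. 226.  30.  27.] rect [305. 226.] [28. 16.] planepos [ 0.422 -0.213  0.01 ]
case scene 0.75 [291. 262.  41.  38.] rect [293. 262.] [22. 42.] planepos [ 0.561 -0.184  0.01 ]
case side 0.92 [324. 290.  45.  33.] rect [323. 288.] [46. 25.] planepos [ 0.568 -0.178  0.01 ]
case side 0.73 [266. 302.  36.  33.] rect [266. 303.] [19. 35.] planepos [ 0.424 -0.212  0.01 ]
key scene 0.52 [235. 196.  16.  20.] rect [242. 193.] [22. 17.] planepos [ 0.369 -0.459  0.01 ]
key scene 0.47 [250. 226.  30.  24.] rect [246. 224.] [18. 34.] planepos [ 0.485 -0.374  0.01 ]
key scene 0.47 [200. 259.  21.  31.] rect [201. 258.] [28. 24.] planepos [ 0.65  -0.421  0.01 ]
key side 0.82 [374. 380.  36.  40.] rect [370. 383.] [33. 39.] planepos [ 0.647 -0.441  0.01 ]
key side 0.78 [245. 405.  42.  45.] rect [244. 398.] [33. 46.] planepos [ 0.369 -0.456  0.01 ]
key side 0.7 [302. 358.  40.  30.] rect [301. 360.] [40. 27.] planepos [ 0.498 -0.375  0.01 ]
case_mid scene [(0.85, array([295., 264.])), (0.84, array([304., 226.])), (0.23, array([290., 202.]))]
case_mid side [(0.9, array([266., 305.]
[... 574 characters left out ...]
rray([313., 155.])), (0.59, array([369., 159.])), (0.26, array([322., 289.]))]
unit scene [(0.41, array([291., 202.])), (0.36, array([290., 264.]))]
unit side []
oil_mid scene [(0.94, array([275., 291.]))]
oil_mid side [(0.6, array([378., 263.])), (0.59, array([325., 285.]))]
chuck_mid scene [(0.58, array([246., 279.]))]
chuck_mid side [(0.73, array([374., 305.]))]
wrench_mid scene [(0.71, array([355., 229.])), (0.43, array([453., 300.]))]
wrench_mid side [(0.81, array([242., 261.]))]
brush_mid scene [(0.65, array([437., 250.])), (0.57, array([433., 244.]))]
brush_mid side [(0.56, array([241., 200.]))]
clamp_mid scene [(0.63, array([292., 201.]))]
clamp_mid side [(0.87, array([229., 332.]))]
```

View pics/b_side.png

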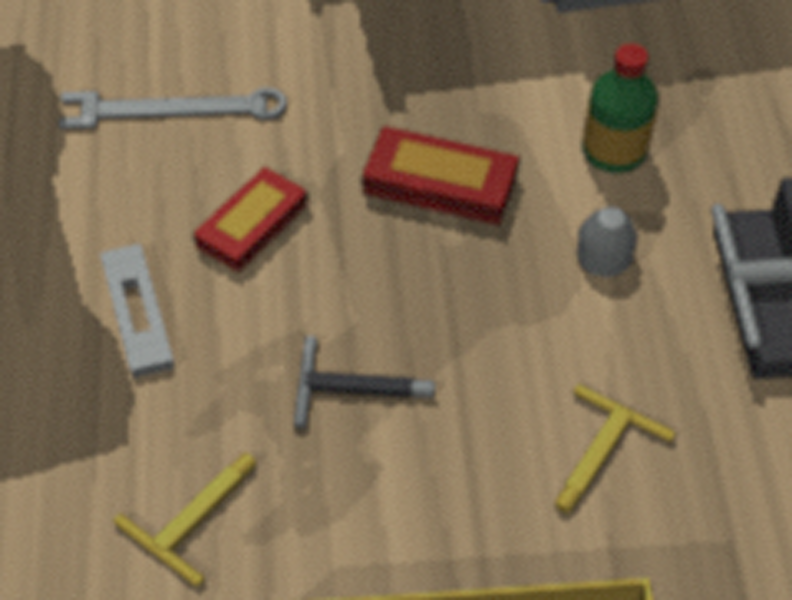

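View pics/c_side.png

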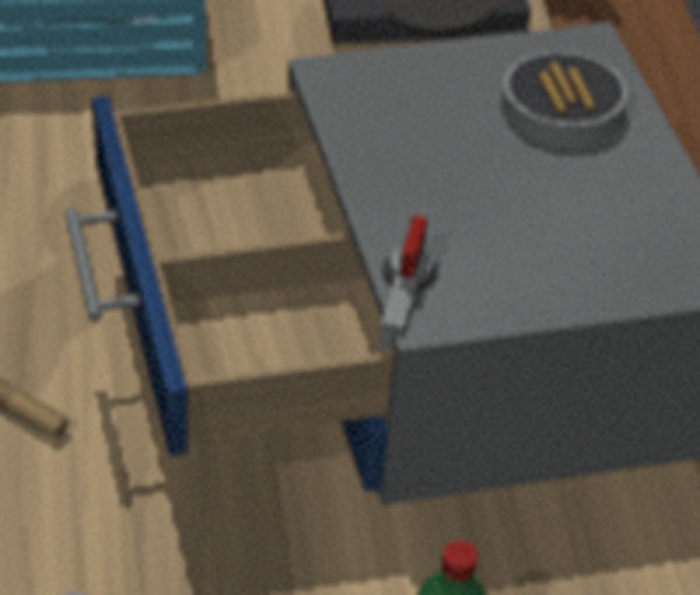

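View pics/c_scene.png

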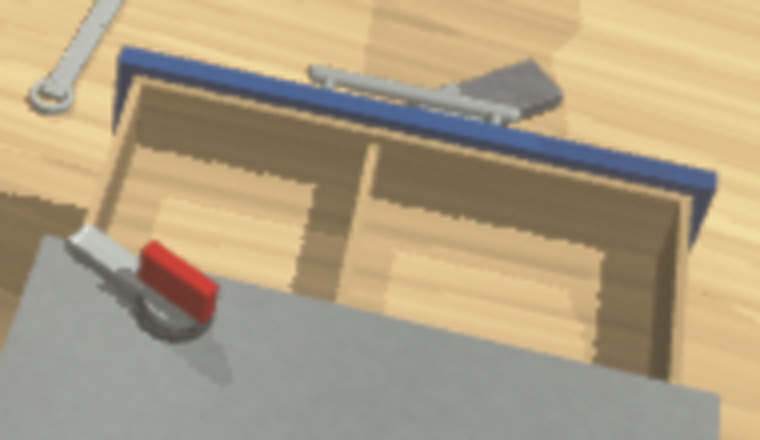

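Run:
```python
from h import *
S=cam('side');C=cam('scene')
b=lambda u,v:(190+u/3.3,230+v/3); c=lambda u,v:(250+u/3.5,90+v/3.5); d=lambda u,v:(330+u/4,220+v/4)
print('caselid',*[np.round(onplane(b(*p),.03,S),3) for p in [(383,128),(519,152),(500,205),(363,180)]])
print('key bar a,b,mid,tip',*[np.round(onplane(b(*p),.0065,S),3) for p in [(311,338),(301,428),(306,381),(433,388)]])
print('unit FL FR side',*[np.round(onplane(c(*p),.17,S),3) for p in [(295,62),(393,352)]])
print('unit FL FR scene',*[np.round(onplane(d(*p),.17,C),3) for p in [(718,396),(43,236)]])
print('drawer FL FR side',*[np.round(onplane(c(*p),.156,S),3) for p in [(100,98),(182,385)]])
print('drawer FL FR scene',*[np.round(onplane(d(*p),.156,C),3) for p in [(715,175),(122,48)]])
print('grip bar top side',*[np.round(onplane(c(*p),.208,S),3) for p in [(420,217),(408,258)]])
print('grip bar top scene',*[np.round(onplane(d(*p),.208,C),3) for p in [(150,243),(212,288)]])
print('tongue end side',np.round(onplane(c(398,325),.178,S),3),'scene',np.round(onplane(d(80,235),.178,C),3))
print('handle ends side',*[np.round(onplane(c(*p),.132,S),3) for p in [(72,213),(95,315)]])
print('handle ends scene',*[np.round(onplane(d(*p),.132,C),3) for p in [(312,70),(518,117)]])
for th,a,e in [('oil',(275,291),(378,263)),('chuck',(246,279),(374,305)),('grip',(376,291),(369,159))]:
  print(th,np.round(tri([a,e],[C,S]),3))
```

```text
caselid [ 0.528 -0.141  0.03 ] [ 0.629 -0.174  0.03 ] [ 0.608 -0.226  0.03 ] [ 0.509 -0.194  0.03 ]
key bar a,b,mid,tip [ 0.463 -0.324  0.006] [ 0.452 -0.4    0.006] [ 0.458 -0.361  0.006] [ 0.545 -0.374  0.006]
unit FL FR side [0.648 0.355 0.17 ] [0.681 0.001 0.17 ]
unit FL FR scene [0.644 0.361 0.17 ] [0.687 0.004 0.17 ]
drawer FL FR side [0.482 0.336 0.156] [ 0.527 -0.007  0.156]
drawer FL FR scene [0.477 0.338 0.156] [ 0.518 -0.012  0.156]
grip bar top side [0.712 0.104 0.208] [0.697 0.059 0.208]
grip bar top scene [0.697 0.068 0.208] [0.712 0.107 0.208]
tongue end side [0.686 0.021 0.178] scene [0.684 0.025 0.178]
handle ends side [0.454 0.218 0.132] [0.468 0.097 0.132]
handle ends scene [0.465 0.096 0.132] [0.453 0.223 0.132]
oil [ 0.707 -0.155  0.069]
chuck [ 0.683 -0.256  0.037]
grip [0.708 0.091 0.197]
```

```bash
cat >> h.py <<'E'
ux=np.array([.9943,.1063]);uy=np.array([-.1063,.9943])
def U(a,b): return a*ux+b*uy
def plan(xyz,jawyaw):
    """jawyaw deg: desired direction of tool y (mod 180)"""
    o=ctrl.get_obs(); M=R.from_rotvec(o['tool_rot']).as_matrix()
    cur=np.degrees(np.arctan2(M[1,1],M[0,1])); d=(jawyaw-cur+90)%180-90
    # vertical tool: rotation about tool x (down) by a turns yaw by -a
    Mg=R.from_euler('z',d,degrees=True).as_matrix()@M
    # straighten
    print('t',round(o['t'],2),'pos',np.round(o['tool_pos'],4),'F',np.round(o['contact_force'],1),'open',round(o['opening'],4),'jaw yaw',round(cur,2),'toolx',np.round(M[:,0],3),'q6',round(o['q'][5],2))
    print('turn ax total deg',round(-d,2),'| shift if turned first (tool xyz):',np.round(Mg.T@(np.array(xyz)-o['tool_pos']),4), '| shift before turn:',np.round(M.T@(np.array(xyz)-o['tool_pos']),4))
E
python3 -c "
from h import *
plan([.5685,-.184,.2],72)"
```

```text
t 1.7 pos [ 0.2357 -0.5788  0.2076] F [ 0.5 -0.2 -0.4] open 0.0857 jaw yaw -67.84 toolx [-0.  0. -1.] q6 -0.12
turn ax total deg 40.16 | shift if turned first (tool xyz): [ 0.0076 -0.4783 -0.1945] | shift before turn: [ 0.0076 -0.2401 -0.4571]
```

```bash
python3 -m handwheel '[[0.085,[0,0,0],[6.69,0,0]],[0.085,[0,0,0],[6.69,0,0]],[0.085,[0,0,0],[6.69,0,0]],[0.085,[0,0,0],[6.69,0,0]],[0.085,[0,0,0],[6.69,0,0]],[0.085,[0,0,0],[6.69,0,0]]]' 40
python3 -m handwheel '[[0.085,[0,-0.035,-0.014],[0,0,0]],[0.085,[0,-0.035,-0.014],[0,0,0]],[0.085,[0,-0.035,-0.014],[0,0,0]],[0.085,[0,-0.035,-0.014],[0,0,0]],[0.085,[0,-0.035,-0.014],[0,0,0]],[0.085,[0,-0.035,-0.014],[0,0,0]],[0.085,[0,-0.035,-0.014],[0,0,0]],[0.085,[0,-0.035,-0.014],[0,0,0]],[0.085,[0,-0.035,-0.014],[0,0,0]],[0.085,[0,-0.035,-0.014],[0,0,0]]]'
python3 -m handwheel '[[0.085,[0,-0.032,-0.013],[0,0,0]],[0.085,[0,-0.032,-0.013],[0,0,0]],[0.085,[0,-0.032,-0.013],[0,0,0]],[0.085,[0,-0.032,-0.013],[0,0,0]],[0.085,[0,0,0],[0,0,0]],[0.085,[0,0,0],[0,0,0]]]'
python3 - <<'E'
from h import *
plan([.5685,-.184,.1],72)
o=ctrl.get_obs(); im=ctrl.get_image('wrist'); c=cam('wrist',o)
for s in ctrl.silhouettes('case','wrist')[:3]:
  r=cv2.minAreaRect(cv2.findNonZero(s['mask'].astype(np.uint8))); print(s['score'],r)
  for p in cv2.boxPoints(r): print(np.round(onplane(p,.03,c),4))
save(im,'d_wrist.png')
E
```

```text
t: 2.2
tool_pos: [0.2357, -0.5788, 0.2076]
tool_rot: [-2.049, 0.33, 2.049]
contact_force: [-0.1, -0.4, 0.5]
opening: 0.0853
t: 3.03
tool_pos: [0.4779, -0.2875, 0.2079]
tool_rot: [-2.053, 0.325, 2.052]
contact_force: [-0.1, -0.2, 0.6]
opening: 0.0844
t: 3.53
tool_pos: [0.5666, -0.182, 0.2075]
tool_rot: [-2.054, 0.322, 2.054]
contact_force: [0.5, 0.6, -0.2]
opening: 0.0851
t 3.53 pos [ 0.5666 -0.182   0.2075] F [ 0.5  0.6 -0.2] open 0.0851 jaw yaw -107.8 toolx [-0. -0. -1.] q6 1.45
turn ax total deg 0.2 | shift if turned first (tool xyz): [ 0.1075  0.0013 -0.0024] | shift before turn: [ 0.1075  0.0013 -0.0024]
0.96 ((320.5088195800781, 202.88528442382812), (59.89997100830078, 112.89725494384766), 4.398705005645752)
[ 0.5312 -0.1329  0.03  ]
[ 0.632  -0.1768  0.03  ]
[ 0.6112 -0.228   0.03  ]
[ 0.5082 -0.1885  0.03  ]
0.84 ((388.0172424316406, 316.7068786621094), (80.40606689453125, 42.8956184387207), 21.801410675048828)
[ 0.4449 -0.1657  0.03  ]
[ 0.4831 -0.1944  0.03  ]
[ 0.4269 -0.2593  0.03  ]
[ 0.3859 -0.2321  0.03  ]
```

View pics/d_wrist.png

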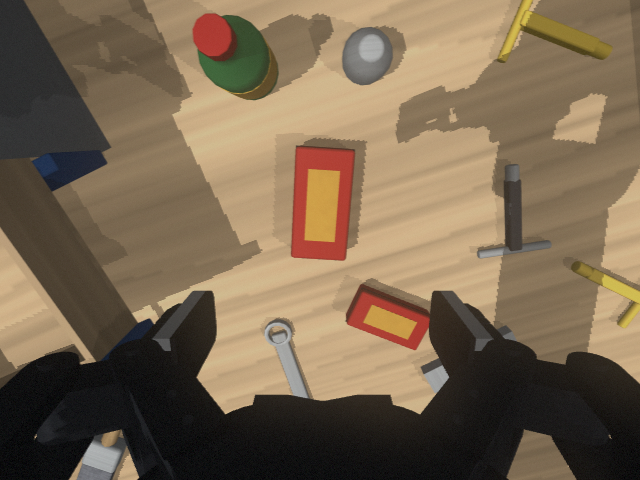

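Run:
```python
from h import *
c=cam('wrist')
P=[onplane(p,.03,c) for p in [(296,147),(355,150),(347,260),(292,256)]]
print(np.round(P,4)); m=np.mean(P,axis=0); print('mid',m, 'yaw',[np.degrees(np.arctan2(*(v[1::-1]))) for v in (P[0]-P[3],P[1]-P[2])],[np.linalg.norm(P[i]-P[(i+1)%4]) for i in range(4)])
y=np.degrees(np.arctan2(*((P[0]+P[1]-P[2]-P[3])[1::-1])))
plan([m[0],m[1],.006],y+90)
```

```text
[[ 0.6284 -0.1788  0.03  ]
 [ 0.609  -0.2299  0.03  ]
 [ 0.5084 -0.1914  0.03  ]
 [ 0.5294 -0.1403  0.03  ]]
mid [ 0.56879412 -0.18509347  0.03      ] yaw [np.float64(-21.286258001165695), np.float64(-20.911639719922928)] [np.float64(0.05459957445908043), np.float64(0.1077131349337743), np.float64(0.05531288815298636), np.float64(0.1062051819527585)]
t 3.63 pos [ 0.5656 -0.1837  0.2075] F [-0.3 -0.3  0.8] open 0.0851 jaw yaw -107.98 toolx [-0. -0. -1.] q6 1.45
turn ax total deg 3.11 | shift if turned first (tool xyz): [ 0.2015  0.     -0.0035] | shift before turn: [ 2.015e-01  2.000e-04 -3.500e-03]
```

```bash
python3 -m handwheel '[[0.085,[0.03,0,-0.0035],[3.1,0,0]],[0.085,[0.03,0,0],[0,0,0]],[0.085,[0.03,0,0],[0,0,0]],[0.085,[0.03,0,0],[0,0,0]],[0.085,[0.025,0,0],[0,0,0]],[0.085,[0.025,0,0],[0,0,0]],[0.085,[0.02,0,0],[0,0,0]],[0.085,[0.009,0,0],[0,0,0]],[0.085,[0,0,0],[0,0,0]]]'
python3 -m handwheel '[[0.045,[0,0,0],[0,0,0]],[0.045,[0,0,0],[0,0,0]],[0.045,[0,0,0],[0,0,0]],[0.045,[0,0,0],[0,0,0]],[0.045,[0,0,0],[0,0,0]],[0.045,[0,0,0],[0,0,0]]]' 50
```

```text
t: 4.38
tool_pos: [0.5666, -0.1847, 0.0059]
tool_rot: [-2.014, 0.376, 2.024]
contact_force: [-0.7, 0.7, -0.6]
opening: 0.0849
t: 4.88
tool_pos: [0.5697, -0.1846, 0.0094]
tool_rot: [-2.022, 0.376, 2.02]
contact_force: [-0.3, 0.3, -0.1]
opening: 0.0449
```

Run:
```python
from h import *
save(ctrl.get_image('wrist'),'e_wrist.png')
im=ctrl.get_image('side'); save(cv2.resize(im[200:400,200:440],None,fx=3,fy=3),'e_side.png')
```

```text
(no output)
```

View pics/e_wrist.png

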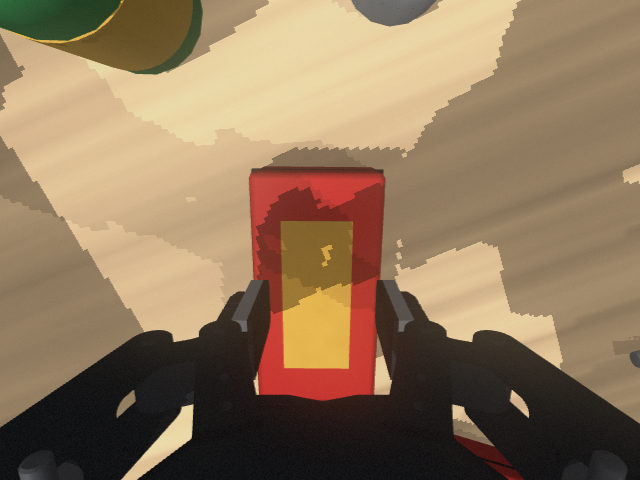

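View pics/e_side.png

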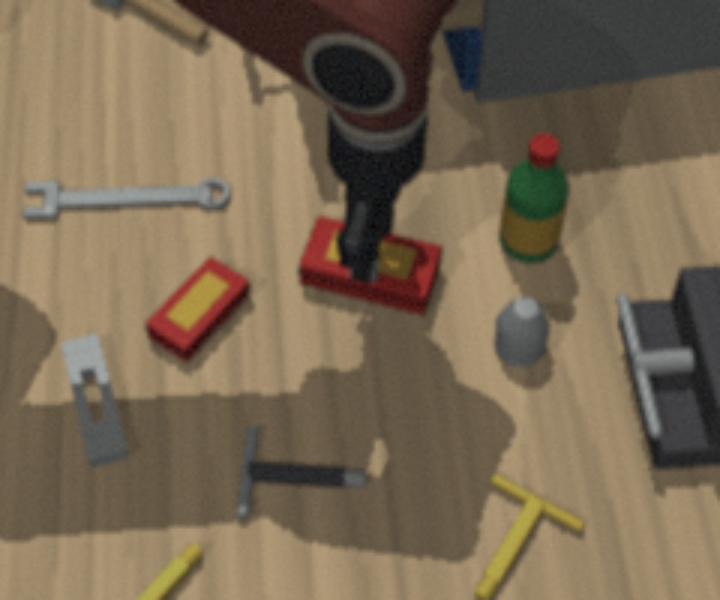

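Run:
```python
from h import *
o=ctrl.get_obs();print(o['tool_pos'],o['opening'],o['contact_force'])
M=R.from_rotvec(o['tool_rot']).as_matrix();tp=o['tool_pos']
ims=[]
for n,s in (('side',(280,250,360,310)),('scene',(250,225,330,285))):
    im=ctrl.get_image(n);c=cam(n);x0,y0,x1,y1=s;k=7
    b=cv2.resize(im[y0:y1,x0:x1],None,fx=k,fy=k,interpolation=cv2.INTER_CUBIC)
    for z,col in ((.0094,(0,255,0)),(.03,(0,255,255))):
      for yy in (-.0225,.0225,-.028,.028):
        p=tp+M@np.array([-(z-tp[2]),yy,0]); u=proj(p,c); q=tuple(int(v) for v in ((u[0]-x0+.5)*k,(u[1]-y0+.5)*k))
        cv2.circle(b,q,3,col if abs(yy)<.025 else (255,0,255),-1)
    save(b,f'f_{n}.png')
```

```text
[ 0.56942696 -0.18446375  0.00891009] 0.045100773132189215 [ 0.05931133 -0.63000812  0.22949271]
```

View pics/f_side.png

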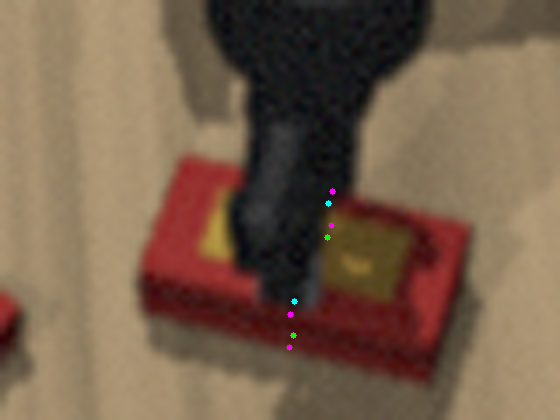

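View pics/f_scene.png

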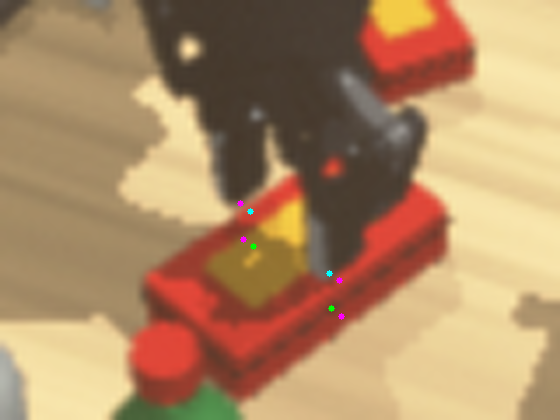

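```bash
python3 -m handwheel '[[0.045,[-0.03,0,0],[0,0,0]],[0.02,[-0.03,0,0],[0,0,0]],[0.0,[-0.03,0,0],[0,0,0]],[0.0,[-0.01,0,0],[0,0,0]],[0,[0,0,0],[0,0,0]],[0,[0,0,0],[0,0,0]],[0,[0,0,0],[0,0,0]],[0,[0,0,0],[0,0,0]]]'
python3 - <<'E'
from h import *
ims=[]
for n in ('side','scene','wrist'):
    o=ctrl.get_obs();im=ctrl.get_image(n);c=cam(n,o)
    M=R.from_rotvec(o['tool_rot']).as_matrix();tp=o['tool_pos'];k=5
    print(tp,o['opening'])
    u0=proj(tp,c);x0=int(u0[0])-50;y0=int(u0[1])-60
    x1=x0+100;y1=y0+110
    y1=min(y1,480)
    b=cv2.resize(im[y0:y1,x0:x1],None,fx=k,fy=k,interpolation=cv2.INTER_CUBIC)
    for d,col in ((0,(0,255,0)),(-.02,(0,255,255)),(-.04,(255,0,255))):
        u=proj(tp+M@np.array([d,0,0]),c); q=tuple(int(v) for v in ((u[0]-x0+.5)*k,(u[1]-y0+.5)*k))
        cv2.circle(b,q,4,col,-1)
    ims.append(b[:500])
H=max(i.shape[0] for i in ims); ims=[cv2.copyMakeBorder(i,0,H-i.shape[0],0,0,0) for i in ims]
save(cv2.resize(np.hstack(ims),None,fx=.53,fy=.53),'g.png')
E
```

```text
t: 5.75
tool_pos: [0.5677, -0.1838, 0.1058]
tool_rot: [-2.016, 0.375, 2.025]
contact_force: [-0.3, 0.0, 0.0]
opening: -0.0002
[ 0.56768041 -0.18377634  0.10577283] -0.0002358369954533532
[ 0.56782889 -0.18384129  0.10596861] -8.161556844230074e-05
[ 0.56807111 -0.18396217  0.10634692] -4.35747734611405e-05
```

View pics/g.png

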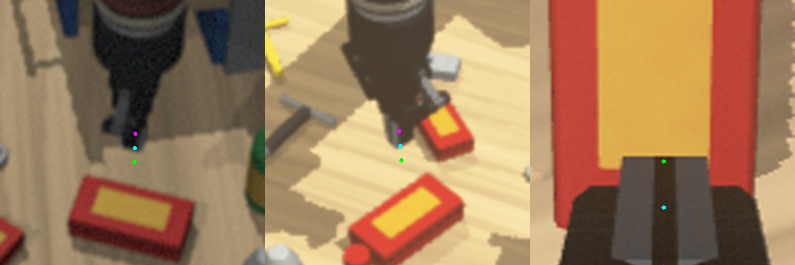

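Run:
```python
from h import *
ims=[]
for n in ('side','scene'):
    o=ctrl.get_obs();im=ctrl.get_image(n);c=cam(n,o); tp=o['tool_pos'];k=8
    u0=proj(tp,c);x0=int(u0[0])-25;y0=int(u0[1])-30
    b=cv2.resize(im[y0:y0+50,x0:x0+50],None,fx=k,fy=k,interpolation=cv2.INTER_CUBIC)
    print(n,x0,y0); ims.append(b)
save(np.hstack(ims),'g2.png')
```

```text
side 299 236
scene 264 208
```

View pics/g2.png

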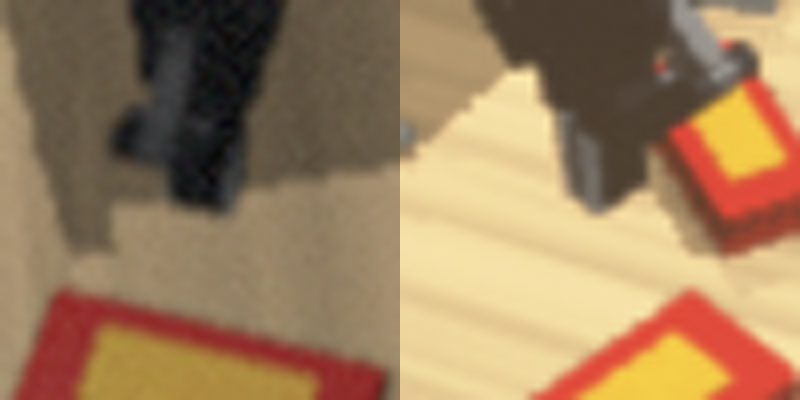

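Run:
```python
from h import *
S=cam('side');C=cam('scene');o=ctrl.get_obs();print(o['tool_pos'],proj(o['tool_pos'],S),proj(o['tool_pos'],C))
print(tri([(325,261.4),(289.4,232.8)],[S,C]))
# case lid corners in both views triangulated: leftmost/front corners
b=lambda u,v:(190+u/3.3,230+v/3)
```

```text
[ 0.56877914 -0.18428028  0.10758931] [324.66952894 266.20997861] [289.64825678 238.78132074]
[ 0.5682159  -0.18500021  0.12781661]
```

```bash
python3 -m handwheel '[[0.085,[0,0,0],[0,0,0]],[0.085,[0,0,0],[0,0,0]],[0.085,[0,0,0],[0,0,0]],[0.085,[0,0,0],[0,0,0]],[0.085,[0,0,0],[0,0,0]],[0.085,[0.03,0,0],[0,0,0]],[0.085,[0.03,0,0],[0,0,0]],[0.085,[0.025,0,0],[0,0,0]],[0.085,[0.015,0,0],[0,0,0]],[0.085,[0,0,0],[0,0,0]]]'
python3 -m handwheel '[[0.085,[0.005,0,0],[0,0,0]],[0.085,[0.005,0,0],[0,0,0]],[0.085,[0.005,0,0],[0,0,0]],[0.085,[0,0,0],[0,0,0]]]'
```

```text
t: 6.83
tool_pos: [0.5659, -0.1829, 0.004]
tool_rot: [-2.011, 0.374, 2.028]
contact_force: [-1.1, 0.8, -0.2]
opening: 0.0848
t: 7.17
tool_pos: [0.5695, -0.1846, -0.0063]
tool_rot: [-2.021, 0.376, 2.02]
contact_force: [-0.3, 0.5, -0.4]
opening: 0.0851
```

```bash
python3 -m handwheel '[[0.085,[0.003,0,0],[0,0,0]],[0.085,[0.003,0,0],[0,0,0]],[0.085,[0,0,0],[0,0,0]]]'
python3 -m handwheel '[[0.045,[0,0,0],[0,0,0]],[0.045,[0,0,0],[0,0,0]],[0.045,[0,0,0],[0,0,0]],[0.045,[0,0,0],[0,0,0]],[0.045,[0,0,0],[0,0,0]],[0.045,[0,0,0],[0,0,0]]]' 50
```

```text
t: 7.42
tool_pos: [0.5691, -0.1844, -0.0127]
tool_rot: [-2.02, 0.376, 2.021]
contact_force: [-0.5, 0.3, 0.0]
opening: 0.0849
t: 7.92
tool_pos: [0.5698, -0.1847, -0.0118]
tool_rot: [-2.022, 0.376, 2.019]
contact_force: [0.2, -0.3, 2.9]
opening: 0.0546
```

```bash
python3 -m handwheel '[[0.045,[-0.01,0,0],[0,0,0]],[0.045,[-0.02,0,0],[0,0,0]],[0.045,[-0.03,0,0],[0,0,0]],[0.045,[-0.035,0,0],[0,0,0]],[0.045,[-0.035,0,0],[0,0,0]],[0.045,[-0.035,0,0],[0,0,0]],[0.045,[-0.035,0,0],[0,0,0]],[0.045,[-0.02,0,0],[0,0,0]],[0.045,[-0.01,0,0],[0,0,0]],[0.045,[0,0,0],[0,0,0]]]'
python3 -m handwheel '[[0.045,[0,0,0],[-5.4,0,0]],[0.045,[0,0,0],[-5.4,0,0]],[0.045,[0,0,0],[-5.4,0,0]],[0.045,[0,0,0],[-5.4,0,0]],[0.045,[0,0,0],[-5.4,0,0]],[0.045,[0,0,0],[0,0,0]]]'
python3 - <<'E'
from h import *
p=U(.595,.182); print(p)
plan([p[0],p[1],.22],96.1)
save(ctrl.get_image('wrist'),'h_wrist.png')
E
```

```text
t: 8.75
tool_pos: [0.5702, -0.185, 0.2205]
tool_rot: [-2.025, 0.377, 2.017]
contact_force: [-0.4, -0.1, -2.7]
opening: 0.0545
t: 9.25
tool_pos: [0.5676, -0.1838, 0.2139]
tool_rot: [2.163, 0.117, -2.174]
contact_force: [-0.6, 0.2, -2.5]
opening: 0.0548
[0.5722619 0.2442111]
t 9.25 pos [ 0.5676 -0.1838  0.2139] F [-0.6  0.2 -2.5] open 0.0548 jaw yaw -83.99 toolx [-0.005  0.002 -1.   ] q6 1.03
turn ax total deg -0.09 | shift if turned first (tool xyz): [-0.0051 -0.4251 -0.0501] | shift before turn: [-0.0051 -0.4252 -0.0494]
```

View pics/h_wrist.png

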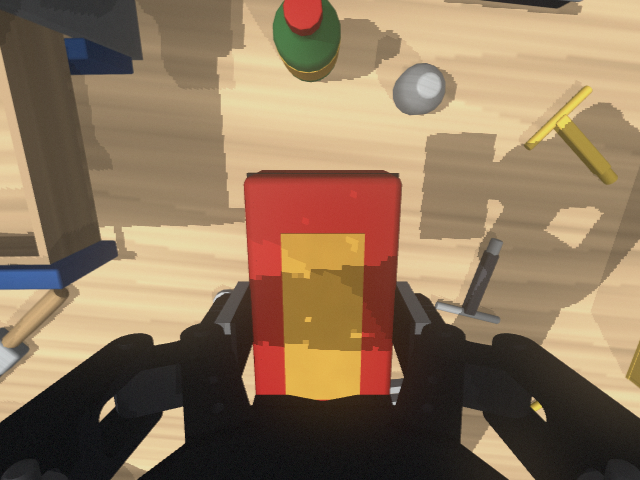

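```bash
python3 -m handwheel '[[0.045,[0,-0.02,-0.002],[0,0,0]],[0.045,[0,-0.035,-0.004],[0,0,0]],[0.045,[0,-0.035,-0.004],[0,0,0]],[0.045,[0,-0.035,-0.004],[0,0,0]],[0.045,[0,-0.035,-0.004],[0,0,0]],[0.045,[0,-0.035,-0.004],[0,0,0]],[0.045,[0,-0.035,-0.004],[0,0,0]],[0.045,[0,-0.035,-0.004],[0,0,0]],[0.045,[0,-0.035,-0.004],[0,0,0]],[0.045,[0,-0.035,-0.004],[0,0,0]]]'
python3 -m handwheel '[[0.045,[0,-0.035,-0.004],[0,0,0]],[0.045,[0,-0.035,-0.004],[0,0,0]],[0.045,[0,-0.02,-0.008],[0,0,0]],[0.045,[0,0,0],[0,0,0]],[0.045,[0,0,0],[0,0,0]]]'
python3 - <<'E'
from h import *
p=U(.595,.182); plan([p[0],p[1],.22],96.1)
for n in ('wrist','side','scene'): save(ctrl.get_image(n),f'i_{n}.png')
im=cv2.imread('pics/i_side.png')[80:280,230:470]; cv2.imwrite('pics/i_side2.png',cv2.resize(im,None,fx=3.3,fy=3,interpolation=cv2.INTER_CUBIC))
im=cv2.imread('pics/i_scene.png')[200:340,320:540]; cv2.imwrite('pics/i_scene2.png',cv2.resize(im,None,fx=3.5,fy=3.5,interpolation=cv2.INTER_CUBIC))
E
```

```text
t: 10.13
tool_pos: [0.5714, 0.1543, 0.2158]
tool_rot: [2.167, 0.109, -2.172]
contact_force: [0.2, -0.2, -2.4]
opening: 0.0549
t: 10.55
tool_pos: [0.5782, 0.2445, 0.2157]
tool_rot: [2.164, 0.111, -2.171]
contact_force: [0.5, 0.6, -2.0]
opening: 0.0551
t 10.55 pos [0.5782 0.2445 0.2157] F [ 0.5  0.6 -2. ] open 0.0551 jaw yaw -84.06 toolx [-0.003 -0.001 -1.   ] q6 1.75
turn ax total deg -0.16 | shift if turned first (tool xyz): [-0.0043 -0.0003  0.006 ] | shift before turn: [-0.0043 -0.0003  0.006 ]
```

View pics/i_wrist.png

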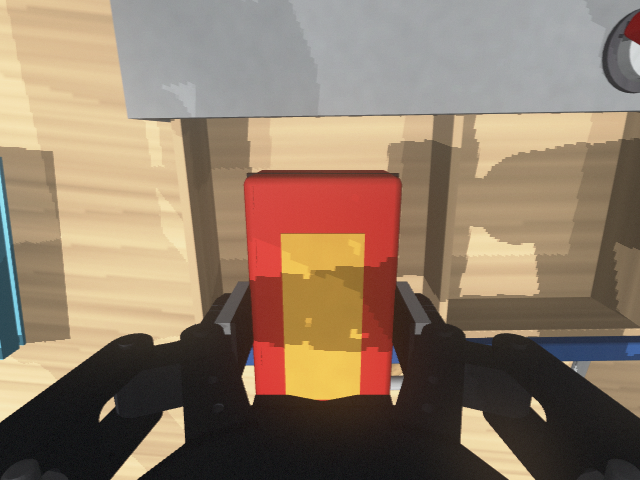

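View pics/i_side2.png

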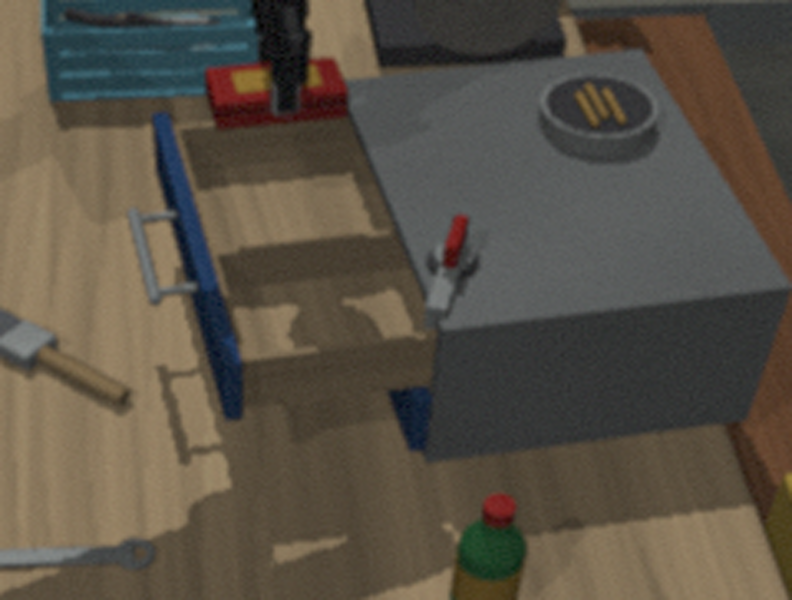

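View pics/i_scene2.png

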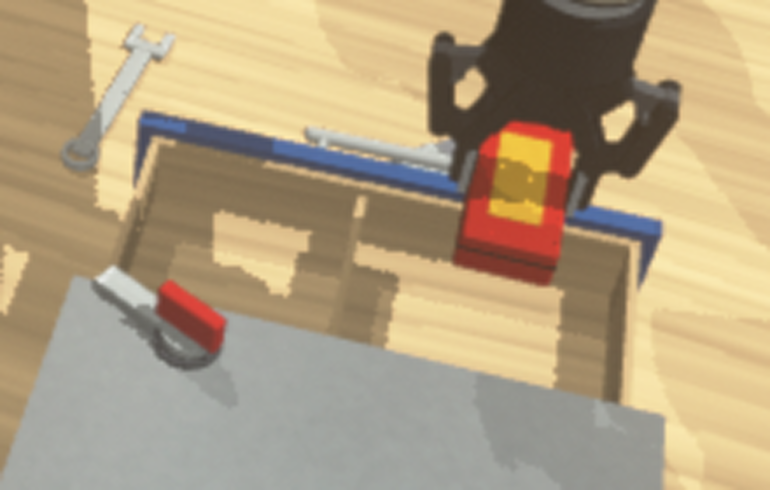

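Run:
```python
from h import *
o=dict(ctrl.get_obs()); o['tool_pos']=o['tool_pos']+np.array([0,0,.019])
c=cam('wrist',o)
for nm,p,z in [('unit edge',(150,118),.17),('unit edge',(322,115),.17),('unit edge',(580,111),.17),('blue in top',(600,343),.156),('blue in top',(500,346),.156),('blue outer',(600,358),.156),('divL',(436,200),.14),('divR',(459,140),.14),('divR',(446,280),.14),('sideR in top? ',(615,200),.148),('sideL in top',(192,200),.148),('sideL in top',(208,300),.148)]:
    P=onplane(p,z,c); print(nm,np.round(P,4),'unit',np.round([P[:2]@ux,P[:2]@uy],4))
P=o['tool_pos'];print('tcp unit',P[:2]@ux,P[:2]@uy)
```

```text
unit edge [0.6461 0.3545 0.17  ] unit [0.6801 0.2838]
unit edge [0.6583 0.2505 0.17  ] unit [0.6812 0.1791]
unit edge [0.6764 0.0953 0.17  ] unit [0.6826 0.0228]
blue in top [0.5152 0.0217 0.156 ] unit [ 0.5146 -0.0332]
blue in top [0.505  0.0974 0.156 ] unit [0.5124 0.0432]
blue outer [0.5024 0.0176 0.156 ] unit [ 0.5014 -0.0359]
divL [0.6097 0.162  0.14  ] unit [0.6234 0.0963]
divR [0.6531 0.1538 0.14  ] unit [0.6657 0.0835]
divR [0.5485 0.1427 0.14  ] unit [0.5606 0.0836]
sideR in top?  [0.6235 0.0386 0.148 ] unit [ 0.6241 -0.0279]
sideL in top [0.5934 0.3364 0.148 ] unit [0.6258 0.2714]
sideL in top [0.517  0.3239 0.148 ] unit [0.5485 0.2671]
tcp unit 0.6012669762781712 0.1797907734664224
```

```bash
python3 -m handwheel '[[0.045,[0.02,0,0.003],[0,0,0]],[0.045,[0.03,0,0.002],[0,0,0]],[0.045,[0.03,0,0],[0,0,0]],[0.045,[0.02,0,0],[0,0,0]],[0.045,[0.015,0,0],[0,0,0]],[0.045,[0.008,0,0],[0,0,0]],[0.045,[0,0,0],[0,0,0]],[0.045,[0,0,0],[0,0,0]]]'
```

```text
t: 11.37
tool_pos: [0.5744, 0.2426, 0.0949]
tool_rot: [2.169, 0.111, -2.169]
contact_force: [1.0, -0.2, -2.0]
opening: 0.0544
```

```bash
python3 -m handwheel '[[0.045,[0.002,0,0],[0,0,0]],[0.045,[0,0,0],[0,0,0]],[0.045,[0,0,0],[0,0,0]]]'
```

```text
t: 11.62
tool_pos: [0.575, 0.2435, 0.0941]
tool_rot: [2.171, 0.113, -2.166]
contact_force: [0.7, 0.2, -2.6]
opening: 0.055
```

```bash
python3 -m handwheel '[[0.045,[0.002,0,0],[0,0,0]],[0.045,[0.002,0,0],[0,0,0]],[0.045,[0.002,0,0],[0,0,0]],[0.045,[0.001,0,0],[0,0,0]],[0.045,[0,0,0],[0,0,0]],[0.045,[0,0,0],[0,0,0]]]'; python3 -m handwheel '[[0.045,[0.001,0,0],[0,0,0]],[0.045,[0,0,0],[0,0,0]]]';python3 -m handwheel '[[0.045,[0.001,0,0],[0,0,0]],[0.045,[0,0,0],[0,0,0]]]'
```

```text
t: 12.12
tool_pos: [0.574, 0.2433, 0.0854]
tool_rot: [2.168, 0.112, -2.169]
contact_force: [-0.5, -0.2, -2.4]
opening: 0.0546
t: 12.28
tool_pos: [0.5741, 0.2433, 0.0845]
tool_rot: [2.168, 0.112, -2.168]
contact_force: [-0.5, -0.2, -2.6]
opening: 0.055
t: 12.45
tool_pos: [0.574, 0.2433, 0.0834]
tool_rot: [2.168, 0.112, -2.169]
contact_force: [-0.5, 1.0, -2.8]
opening: 0.055
```

```bash
python3 -m handwheel '[[0.045,[0.001,0,0],[0,0,0]],[0.045,[0,0,0],[0,0,0]]]';python3 -m handwheel '[[0.045,[0.001,0,0],[0,0,0]],[0.045,[0,0,0],[0,0,0]]]'; python3 -m handwheel '[[0.045,[0.001,0,0],[0,0,0]],[0.045,[0,0,0],[0,0,0]]]'
```

```text
t: 12.62
tool_pos: [0.5746, 0.2434, 0.0833]
tool_rot: [2.169, 0.112, -2.167]
contact_force: [-0.6, -1.0, -0.2]
opening: 0.055
t: 12.78
tool_pos: [0.5753, 0.2435, 0.0832]
tool_rot: [2.171, 0.113, -2.166]
contact_force: [-0.4, -1.4, 3.5]
opening: 0.0548
t: 12.95
tool_pos: [0.576, 0.2436, 0.0832]
tool_rot: [2.173, 0.113, -2.164]
contact_force: [-0.3, -1.4, 7.0]
opening: 0.0549
```

```bash
python3 -m handwheel '[[0.075,[-0.001,0,0],[0,0,0]],[0.075,[-0.001,0,0],[0,0,0]],[0.075,[0,0,0],[0,0,0]],[0.075,[0,0,0],[0,0,0]],[0.075,[-0.01,0,0],[0,0,0]],[0.075,[-0.02,0,0],[0,0,0]],[0.075,[-0.03,0,0],[0,0,0]],[0.075,[-0.035,0,0],[0,0,0]],[0.075,[-0.035,0,0],[0,0,0]],[0.075,[-0.01,0,0],[0,0,0]]]'
python3 - <<'E'
from h import *
P=np.array([.4877,-.3655]); plan([P[0],P[1],.22],81.6)
save(ctrl.get_image('wrist'),'j_wrist.png')
E
```

```text
t: 13.78
tool_pos: [0.5769, 0.2442, 0.2307]
tool_rot: [2.181, 0.115, -2.158]
contact_force: [1.4, 0.6, 1.4]
opening: 0.075
t 13.78 pos [0.5769 0.2442 0.2307] F [1.4 0.6 1.4] open 0.075 jaw yaw -84.07 toolx [ 0.01   0.003 -1.   ] q6 1.75
turn ax total deg 14.33 | shift if turned first (tool xyz): [ 0.0095  0.6162 -0.0007] | shift before turn: [0.0079 0.5973 0.1518]
```

View pics/j_wrist.png

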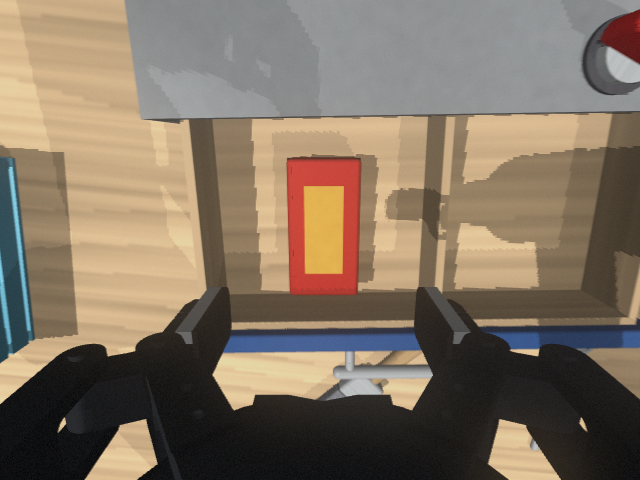

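```bash
python3 -m handwheel '[[0.06,[0,0,0],[7.1,0,0]],[0.06,[0,0,0],[7.1,0,0]],[0.06,[0,0.036,0],[0,0,0]],[0.06,[0,0.036,0],[0,0,0]],[0.06,[0,0.036,0],[0,0,0]],[0.06,[0,0.036,0],[0,0,0]],[0.06,[0,0.036,0],[0,0,0]],[0.06,[0,0.036,0],[0,0,0]],[0.06,[0,0.036,0],[0,0,0]],[0.06,[0,0.036,0],[0,0,0]]]'
python3 -m handwheel '[[0.06,[0,0.036,0],[0,0,0]],[0.06,[0,0.036,0],[0,0,0]],[0.06,[0,0.036,0],[0,0,0]],[0.06,[0,0.036,0],[0,0,0]],[0.06,[0,0.036,0],[0,0,0]],[0.06,[0,0.036,0],[0,0,0]],[0.06,[0,0.036,0],[0,0,0]],[0.06,[0,0.036,0],[0,0,0]],[0.06,[0,0.036,0],[0,0,0]],[0.06,[0,0,0],[0,0,0]]]'
python3 - <<'E'
from h import *
P=np.array([.4877,-.3655]); plan([P[0],P[1],.1],81.6)
save(ctrl.get_image('wrist'),'k_wrist.png')
E
```

```text
t: 14.67
tool_pos: [0.5314, -0.0431, 0.221]
tool_rot: [-2.144, 0.155, 2.149]
contact_force: [-0.3, -0.3, 0.1]
opening: 0.0597
t: 15.5
tool_pos: [0.4838, -0.3671, 0.2206]
tool_rot: [-2.141, 0.162, 2.147]
contact_force: [-0.0, 0.7, -0.3]
opening: 0.0601
t 15.5 pos [ 0.4838 -0.3671  0.2206] F [-0.   0.7 -0.3] open 0.0601 jaw yaw -98.6 toolx [-0.003 -0.001 -1.   ] q6 0.95
turn ax total deg -0.2 | shift if turned first (tool xyz): [ 0.1206 -0.0023 -0.0039] | shift before turn: [ 0.1206 -0.0023 -0.0039]
```

View pics/k_wrist.png

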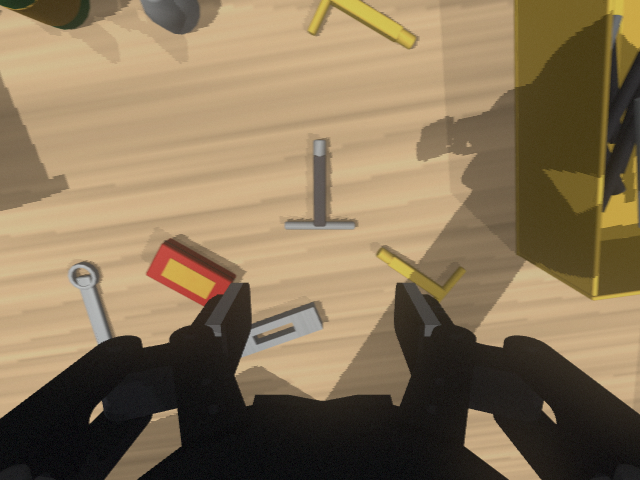

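Run:
```python
from h import *
o=dict(ctrl.get_obs()); o['tool_pos']=o['tool_pos']+np.array([0,0,.019])
c=cam('wrist',o)
B,T,e1,e2=[onplane(p,.0065,c) for p in [(320.3,225),(320,139),(285,225),(356.5,225)]]
for P in (B,T,e1,e2): print(np.round(P,4))
d=(T-B)/np.linalg.norm(T-B); print(np.linalg.norm(T-B),np.linalg.norm(e1-e2),'yaw',np.degrees(np.arctan2(d[1],d[0])))
m=B+.03*d; print(m)
plan([m[0],m[1],-.0145],np.degrees(np.arctan2(d[1],d[0]))+90)
```

```text
[ 0.4551 -0.3576  0.0065]
[ 0.5485 -0.3715  0.0065]
[ 0.4611 -0.3179  0.0065]
[ 0.449  -0.3983  0.0065]
0.09441951298017714 0.08126407553062817 yaw -8.44872509155637
[ 0.48478498 -0.3619924   0.0065    ]
t 15.55 pos [ 0.4845 -0.3645  0.2205] F [ 0.6 -0.4 -0.3] open 0.0596 jaw yaw -98.53 toolx [-0.002  0.002 -1.   ] q6 0.95
turn ax total deg -0.08 | shift if turned first (tool xyz): [ 0.2351 -0.0021 -0.0005] | shift before turn: [ 0.2351 -0.0021 -0.0005]
```

```bash
python3 -m handwheel '[[0.05,[0.03,-0.001,0],[0,0,0]],[0.05,[0.035,0,0],[0,0,0]],[0.05,[0.035,0,0],[0,0,0]],[0.05,[0.035,0,0],[0,0,0]],[0.05,[0.035,0,0],[0,0,0]],[0.05,[0.03,0,0],[0,0,0]],[0.05,[0.02,0,0],[0,0,0]],[0.05,[0.007,0,0],[0,0,0]],[0.05,[0,0,0],[0,0,0]],[0.05,[0,0,0],[0,0,0]]]'
python3 - <<'E'
from h import *
plan([.486,-.364,-.0145],81.6)
save(ctrl.get_image('wrist'),'l_wrist.png')
im=ctrl.get_image('side'); save(cv2.resize(im[300:420,220:380],None,fx=4,fy=4,interpolation=cv2.INTER_CUBIC),'l_side.png')
E
```

```text
t: 16.38
tool_pos: [0.4866, -0.3609, -0.004]
tool_rot: [-2.147, 0.155, 2.147]
contact_force: [0.2, 0.0, -0.1]
opening: 0.0503
t 16.38 pos [ 0.4866 -0.3609 -0.004 ] F [ 0.2  0.  -0.1] open 0.0503 jaw yaw -98.24 toolx [ 0.  0. -1.] q6 0.95
turn ax total deg 0.16 | shift if turned first (tool xyz): [0.0105 0.0031 0.0001] | shift before turn: [0.0105 0.0031 0.0001]
```

View pics/l_wrist.png

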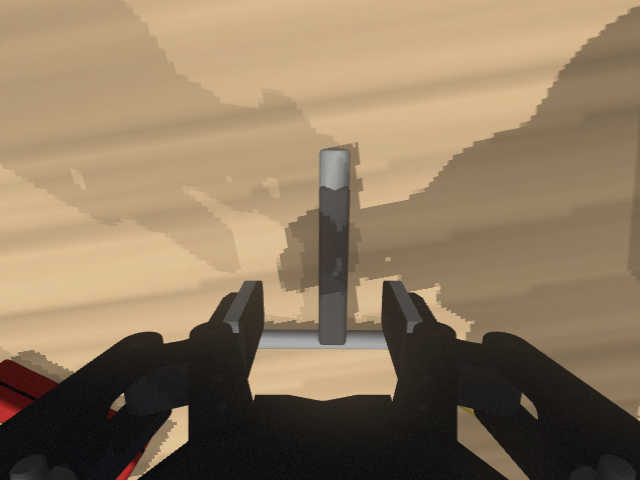

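View pics/l_side.png

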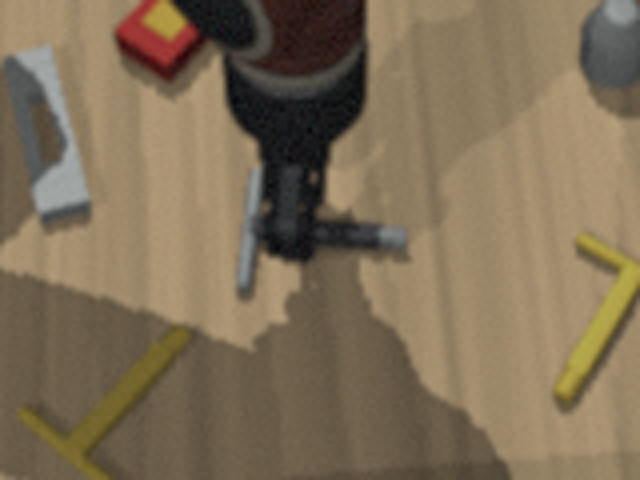

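```bash
python3 -m handwheel '[[0.05,[0.003,0.005,0.002],[0,0,0]],[0.05,[0.003,0,0],[0,0,0]],[0.05,[0.003,0,0],[0,0,0]],[0.05,[0,0,0],[0,0,0]]]'
python3 -m handwheel '[[0.03,[0,0,0],[0,0,0]],[0.02,[0,0,0],[0,0,0]],[0.018,[0,0,0],[0,0,0]],[0.018,[0,0,0],[0,0,0]],[0.018,[0,0,0],[0,0,0]]]' 40
```

```text
t: 16.82
tool_pos: [0.4831, -0.3659, -0.0138]
tool_rot: [-2.145, 0.155, 2.147]
contact_force: [-0.6, 0.7, 0.0]
opening: 0.0497
t: 17.23
tool_pos: [0.4836, -0.366, -0.0133]
tool_rot: [-2.147, 0.155, 2.146]
contact_force: [0.1, -0.5, 0.2]
opening: 0.0181
```

```bash
python3 -m handwheel '[[0.018,[0.001,0,0],[0,0,0]],[0.018,[0.0015,0,0],[0,0,0]],[0.018,[0,0,0],[0,0,0]]]'
python3 -m handwheel '[[0.005,[0,0,0],[0,0,0]],[0.005,[0,0,0],[0,0,0]],[0.005,[0,0,0],[0,0,0]],[0.005,[0,0,0],[0,0,0]]]' 50
```

```text
t: 17.48
tool_pos: [0.4833, -0.3658, -0.0163]
tool_rot: [-2.146, 0.155, 2.147]
contact_force: [-0.6, -0.7, -0.5]
opening: 0.018
t: 17.82
tool_pos: [0.4834, -0.3659, -0.016]
tool_rot: [-2.146, 0.155, 2.146]
contact_force: [0.8, 0.7, -0.8]
opening: 0.011
```

```bash
python3 -m handwheel '[[0.005,[-0.01,0,0],[0,0,0]],[0.005,[-0.02,0,0],[0,0,0]],[0.005,[-0.035,0,0],[0,0,0]],[0.005,[-0.035,0,0],[0,0,0]],[0.005,[-0.035,0,0],[0,0,0]],[0.005,[-0.035,0,0],[0,0,0]],[0.005,[-0.035,0,0],[0,0,0]],[0.005,[-0.025,0,0],[-4.8,0,0]],[0.005,[-0.01,0,0],[-4.8,0,0]],[0.005,[0,0,0],[-4.8,0,0]]]'
python3 - <<'E'
from h import *
p=U(.58,.02); plan([p[0],p[1],.22],96.1)
save(ctrl.get_image('wrist'),'m_wrist.png')
E
```

```text
t: 18.65
tool_pos: [0.4849, -0.3674, 0.23]
tool_rot: [2.168, 0.113, -2.155]
contact_force: [0.3, 0.3, -1.2]
opening: 0.0109
t 18.65 pos [ 0.4849 -0.3674  0.23  ] F [ 0.3  0.3 -1.2] open 0.0109 jaw yaw -83.64 toolx [ 0.006 -0.006 -1.   ] q6 0.69
turn ax total deg 0.26 | shift if turned first (tool xyz): [ 0.0079 -0.4369 -0.1368] | shift before turn: [ 0.0079 -0.4363 -0.1388]
```

View pics/m_wrist.png

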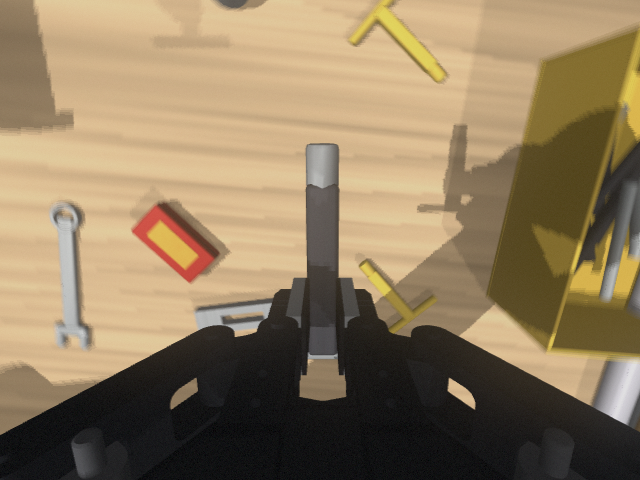

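```bash
python3 -m handwheel '[[0.005,[0,-0.02,-0.006],[0,0,0]],[0.005,[0,-0.036,-0.011],[0,0,0]],[0.005,[0,-0.036,-0.011],[0,0,0]],[0.005,[0,-0.036,-0.011],[0,0,0]],[0.005,[0,-0.036,-0.011],[0,0,0]],[0.005,[0,-0.036,-0.011],[0,0,0]],[0.005,[0,-0.036,-0.011],[0,0,0]],[0.005,[0,-0.036,-0.011],[0,0,0]],[0.005,[0,-0.036,-0.011],[0,0,0]],[0.005,[0,-0.036,-0.011],[0,0,0]]]'
python3 -m handwheel '[[0.005,[0,-0.036,-0.012],[0,0,0]],[0.005,[0,-0.036,-0.011],[0,0,0]],[0.005,[0,-0.02,-0.008],[0,0,0]],[0.005,[0,0,0],[0,0,0]],[0.005,[0,0,0],[0,0,0]]]'
python3 - <<'E'
from h import *
p=U(.58,.02); plan([p[0],p[1],.22],96.1)
save(ctrl.get_image('wrist'),'n_wrist.png')
im=ctrl.get_image('scene'); save(cv2.resize(im[200:340,320:540],None,fx=3.5,fy=3.5,interpolation=cv2.INTER_CUBIC),'n_scene.png')
E
```

```text
t: 19.53
tool_pos: [0.5506, -0.0108, 0.2238]
tool_rot: [2.167, 0.114, -2.168]
contact_force: [1.1, -0.5, -1.3]
opening: 0.0108
t: 19.95
tool_pos: [0.5717, 0.083, 0.2236]
tool_rot: [2.164, 0.117, -2.167]
contact_force: [-0.6, -0.8, -1.9]
opening: 0.0108
t 19.95 pos [0.5717 0.083  0.2236] F [-0.6 -0.8 -1.9] open 0.0108 jaw yaw -83.81 toolx [-0.001 -0.    -1.   ] q6 1.48
turn ax total deg 0.09 | shift if turned first (tool xyz): [ 0.0036  0.0018 -0.0027] | shift before turn: [ 0.0036  0.0018 -0.0027]
```

View pics/n_wrist.png

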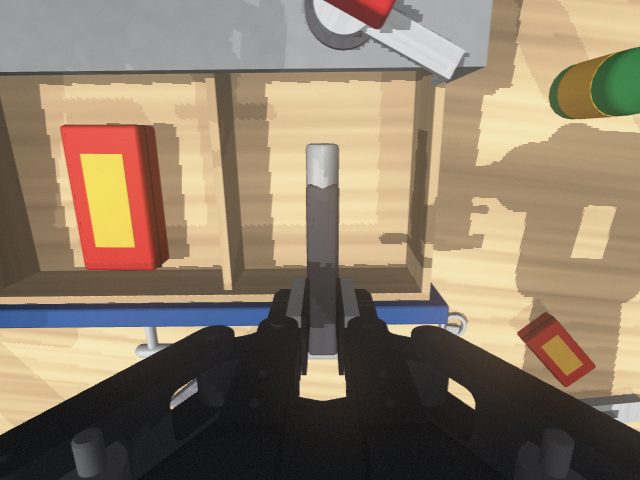

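View pics/n_scene.png

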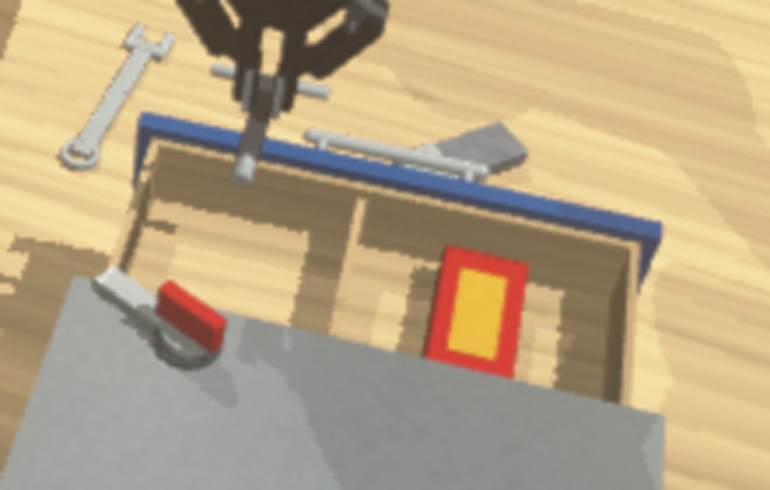

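```bash
python3 -m handwheel '[[0.005,[0.015,0.001,-0.004],[0,0,0]],[0.005,[0.03,0,-0.004],[0,0,0]],[0.005,[0.035,0,0],[0,0,0]],[0.005,[0.03,0,0],[0,0,0]],[0.005,[0.015,0,0],[0,0,0]],[0.005,[0.007,0,0],[0,0,0]],[0.005,[0,0,0],[0,0,0]],[0.005,[0,0,0],[0,0,0]],[0.005,[0,0,0],[0,0,0]]]'
python3 -m handwheel '[[0.005,[0.002,0,0],[0,0,0]],[0.005,[0,0,0],[0,0,0]]]'
```

```text
t: 20.8
tool_pos: [0.5818, 0.0814, 0.0944]
tool_rot: [2.171, 0.115, -2.163]
contact_force: [0.0, -0.5, -0.9]
opening: 0.0112
t: 20.97
tool_pos: [0.5812, 0.0818, 0.0916]
tool_rot: [2.169, 0.116, -2.164]
contact_force: [0.0, -0.4, -1.4]
opening: 0.0113
```

Target about 0.079.

```bash
python3 -m handwheel '[[0.005,[0.002,0,0],[0,0,0]],[0.005,[0.002,0,0],[0,0,0]],[0.005,[0.002,0,0],[0,0,0]],[0.005,[0.002,0,0],[0,0,0]],[0.005,[0.0015,0,0],[0,0,0]],[0.005,[0,0,0],[0,0,0]],[0.005,[0,0,0],[0,0,0]]]'; python3 -m handwheel '[[0.005,[0.001,0,0],[0,0,0]],[0.005,[0,0,0],[0,0,0]]]';python3 -m handwheel '[[0.005,[0.001,0,0],[0,0,0]],[0.005,[0,0,0],[0,0,0]]]';python3 -m handwheel '[[0.005,[0.001,0,0],[0,0,0]],[0.005,[0,0,0],[0,0,0]]]'
```

```text
t: 21.55
tool_pos: [0.5801, 0.0819, 0.0803]
tool_rot: [2.166, 0.116, -2.167]
contact_force: [0.1, 0.1, -0.7]
opening: 0.0107
t: 21.72
tool_pos: [0.5803, 0.0819, 0.0795]
tool_rot: [2.166, 0.116, -2.167]
contact_force: [0.6, -0.8, -2.0]
opening: 0.0111
t: 21.88
tool_pos: [0.5806, 0.0819, 0.079]
tool_rot: [2.167, 0.116, -2.166]
contact_force: [0.1, -0.1, -0.2]
opening: 0.0108
t: 22.05
tool_pos: [0.5812, 0.082, 0.0789]
tool_rot: [2.169, 0.116, -2.164]
contact_force: [-0.3, 0.7, 4.4]
opening: 0.011
```

```bash
python3 -m handwheel '[[0.035,[-0.0005,0,0],[0,0,0]],[0.035,[-0.0005,0,0],[0,0,0]],[0.035,[0,0,0],[0,0,0]],[0.035,[0,0,0],[0,0,0]],[0.035,[-0.01,0,0],[0,0,0]],[0.035,[-0.02,0,0],[0,0,0]],[0.035,[-0.03,0,0],[0,0,0]],[0.035,[-0.035,0,0],[0,0,0]],[0.035,[-0.035,0,0],[0,0,0]],[0.035,[-0.02,0,0],[0,0,0]]]'
python3 - <<'E'
from h import *
save(ctrl.get_image('wrist'),'o_wrist.png')
plan([.45,.15,.22],96)
im=ctrl.get_image('side'); save(cv2.resize(im[90:260,230:470],None,fx=3.3,fy=3.3,interpolation=cv2.INTER_CUBIC),'o_side.png')
E
```

```text
t: 22.88
tool_pos: [0.5818, 0.0819, 0.2344]
tool_rot: [2.173, 0.116, -2.159]
contact_force: [1.1, -0.1, 1.0]
opening: 0.0349
t 22.93 pos [0.5836 0.082  0.2384] F [1.5 0.  3.9] open 0.0347 jaw yaw -83.87 toolx [ 0.013  0.    -1.   ] q6 1.48
turn ax total deg 0.13 | shift if turned first (tool xyz): [ 0.0167 -0.0816  0.126 ] | shift before turn: [ 0.0167 -0.0819  0.1258]
```

View pics/o_wrist.png

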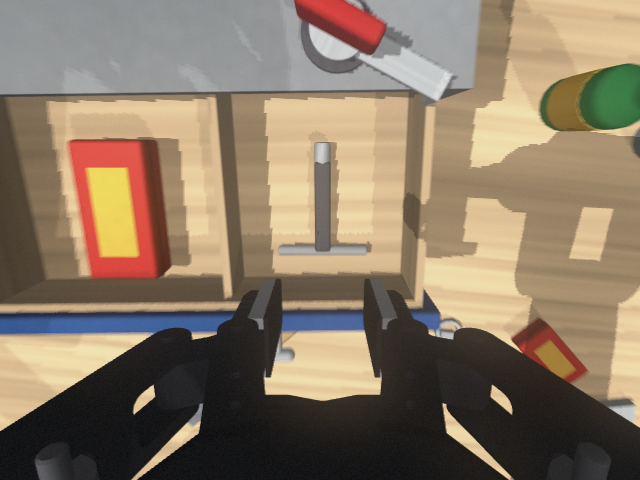

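View pics/o_side.png

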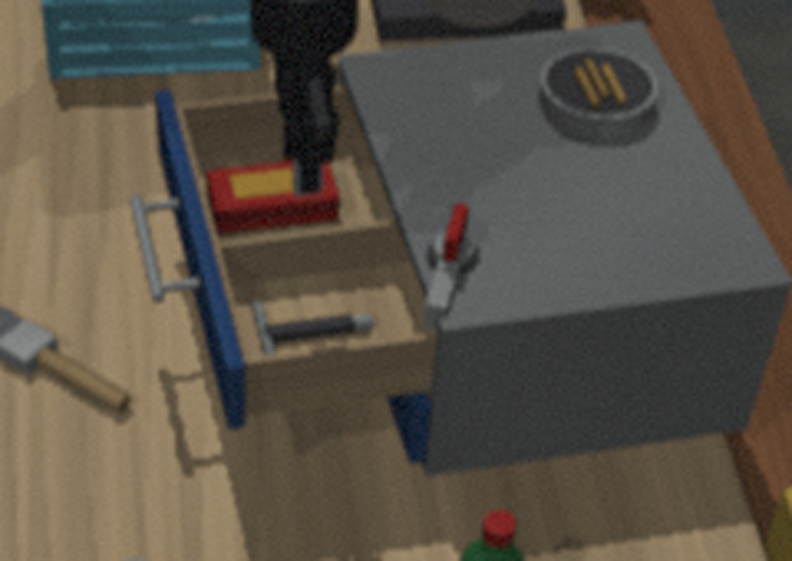

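```bash
python3 - <<'E'
from h import *
p=U(.42,.109); plan([p[0],p[1],.238],96.1)
E
python3 -m handwheel '[[0.0,[0,-0.007,0.02],[0,0,0]],[0.0,[0,-0.01,0.02],[0,0,0]],[0,[0,-0.01,0.02],[0,0,0]],[0,[0,-0.01,0.02],[0,0,0]],[0,[0,-0.01,0.02],[0,0,0]],[0,[0,-0.01,0.02],[0,0,0]],[0,[0,-0.01,0.02],[0,0,0]],[0,[0,-0.01,0.02],[0,0,0]],[0,[0,-0.01,0],[0,0,0]],[0,[0,0,0],[0,0,0]]]'
python3 - <<'E'
from h import *
p=U(.42,.109); plan([p[0],p[1],.098],96.1)
E
```

```text
t 22.98 pos [0.5831 0.0819 0.2357] F [-0.1 -0.   0. ] open 0.0348 jaw yaw -83.88 toolx [ 0.011  0.    -1.   ] q6 1.48
turn ax total deg 0.02 | shift if turned first (tool xyz): [-0.0042 -0.0895  0.1685] | shift before turn: [-0.0042 -0.0896  0.1685]
t: 23.82
tool_pos: [0.411, 0.1524, 0.228]
tool_rot: [2.166, 0.118, -2.166]
contact_force: [-0.3, -0.6, -0.1]
opening: -0.0003
t 23.82 pos [0.411  0.1524 0.228 ] F [-0.3 -0.6 -0.1] open -0.0003 jaw yaw -83.77 toolx [-0.  0. -1.] q6 1.65
turn ax total deg 0.13 | shift if turned first (tool xyz): [ 0.13   -0.0011  0.0049] | shift before turn: [ 0.13   -0.0011  0.0049]
```

```bash
python3 -m handwheel '[[0,[0.02,0,0.002],[0,0,0]],[0,[0.03,0,0],[0,0,0]],[0,[0.03,0,0],[0,0,0]],[0,[0.03,0,0],[0,0,0]],[0,[0.015,0,0],[0,0,0]],[0,[0.005,0,0],[0,0,0]],[0,[0,0,0],[0,0,0]],[0,[0,0,0],[0,0,0]]]'
python3 - <<'E'
from h import *
p=U(.45,.109); plan([p[0],p[1],.098],96.1)
im=ctrl.get_image('side'); a=cv2.resize(im[90:260,230:400],None,fx=2.3,fy=2.3,interpolation=cv2.INTER_CUBIC)
im=ctrl.get_image('scene'); b=cv2.resize(im[190:330,330:500],None,fx=2.3,fy=2.3,interpolation=cv2.INTER_CUBIC)
h=min(a.shape[0],b.shape[0]); save(np.hstack([a[:h],b[:h]]),'p.png')
E
```

```text
t: 24.48
tool_pos: [0.4108, 0.151, 0.0993]
tool_rot: [2.167, 0.116, -2.166]
contact_force: [-0.4, 0.8, 0.7]
opening: -0.0001
t 24.48 pos [0.4108 0.151  0.0993] F [-0.4  0.8  0.7] open -0.0001 jaw yaw -83.89 toolx [ 0.001  0.    -1.   ] q6 1.65
turn ax total deg 0.01 | shift if turned first (tool xyz): [ 0.0014 -0.0025 -0.0255] | shift before turn: [ 0.0014 -0.0025 -0.0255]
```

View pics/p.png

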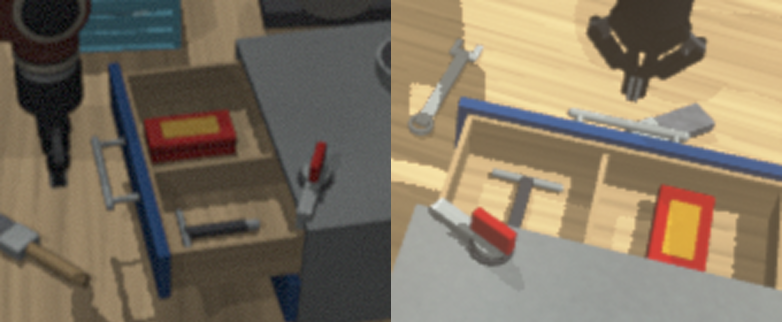

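```bash
python3 -m handwheel '[[0,[0.004,-0.001,-0.004],[0,0,0]],[0,[0,0,-0.006],[0,0,0]],[0,[0,0,-0.006],[0,0,0]],[0,[0,0,-0.006],[0,0,0]],[0,[0,0,-0.006],[0,0,0]],[0,[0,0,-0.007],[0,0,0]],[0,[0,0,-0.008],[0,0,0]],[0,[0,0,-0.008],[0,0,0]],[0,[0,0,-0.008],[0,0,0]],[0,[0,0,-0.008],[0,0,0]]]'
python3 - <<'E'
from h import *
p=U(.6,.109); plan([p[0],p[1],.095],96.1)
im=ctrl.get_image('side'); a=cv2.resize(im[90:260,230:400],None,fx=2.3,fy=2.3,interpolation=cv2.INTER_CUBIC)
im=ctrl.get_image('scene'); b=cv2.resize(im[190:330,330:500],None,fx=2.3,fy=2.3,interpolation=cv2.INTER_CUBIC)
h=min(a.shape[0],b.shape[0]); save(np.hstack([a[:h],b[:h]]),'q.png')
E
```

```text
t: 25.42
tool_pos: [0.4771, 0.1595, 0.0944]
tool_rot: [2.166, 0.116, -2.167]
contact_force: [-1.8, 1.5, 0.8]
opening: 0.0001
t 25.42 pos [0.4771 0.1595 0.0944] F [-1.8  1.5  0.8] open 0.0001 jaw yaw -83.88 toolx [-0.001  0.    -1.   ] q6 1.64
turn ax total deg 0.02 | shift if turned first (tool xyz): [-0.0006 -0.0011 -0.1086] | shift before turn: [-0.0006 -0.0011 -0.1086]
```

View pics/q.png

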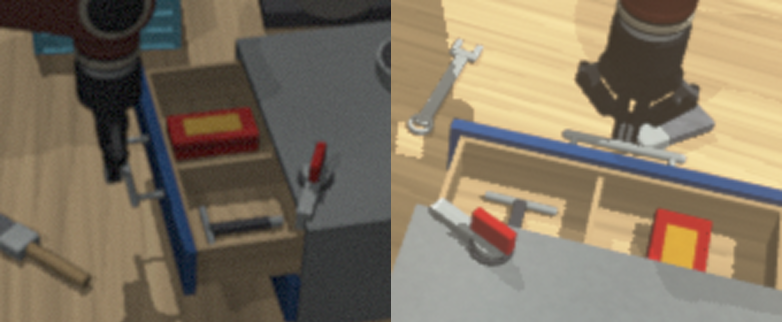

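```bash
python3 -m handwheel '[[0,[0,0,-0.008],[0,0,0]],[0,[0,0,-0.009],[0,0,0]],[0,[0,0,-0.01],[0,0,0]],[0,[0,0,-0.01],[0,0,0]],[0,[0,0,-0.01],[0,0,0]],[0,[0,0,-0.01],[0,0,0]],[0,[0,0,-0.01],[0,0,0]],[0,[0,0,-0.01],[0,0,0]],[0,[0,0,-0.008],[0,0,0]],[0,[0,0,-0.005],[0,0,0]]]'
python3 -m handwheel '[[0,[0,0,-0.004],[0,0,0]],[0,[0,0,-0.004],[0,0,0]],[0,[0,0,-0.004],[0,0,0]],[0,[0,0,0],[0,0,0]]]'
python3 - <<'E'
from h import *
p=U(.62,.109); plan([p[0],p[1],.095],96.1)
im=ctrl.get_image('side'); a=cv2.resize(im[90:260,230:400],None,fx=2.3,fy=2.3,interpolation=cv2.INTER_CUBIC)
im=ctrl.get_image('scene'); b=cv2.resize(im[190:330,330:500],None,fx=2.3,fy=2.3,interpolation=cv2.INTER_CUBIC)
h=min(a.shape[0],b.shape[0]); save(np.hstack([a[:h],b[:h]]),'r.png')
E
```

```text
t: 26.35
tool_pos: [0.5673, 0.1688, 0.0948]
tool_rot: [2.167, 0.115, -2.166]
contact_force: [-1.9, 0.3, -0.4]
opening: -0.0
t: 26.68
tool_pos: [0.5787, 0.1701, 0.0949]
tool_rot: [2.168, 0.116, -2.165]
contact_force: [0.5, 0.7, -1.0]
opening: -0.0
t 26.68 pos [0.5787 0.1701 0.0949] F [ 0.5  0.7 -1. ] open -0.0 jaw yaw -83.88 toolx [ 0.001  0.    -1.   ] q6 1.63
turn ax total deg 0.02 | shift if turned first (tool xyz): [-0.0001 -0.0014 -0.0265] | shift before turn: [-0.0001 -0.0013 -0.0265]
```

View pics/r.png

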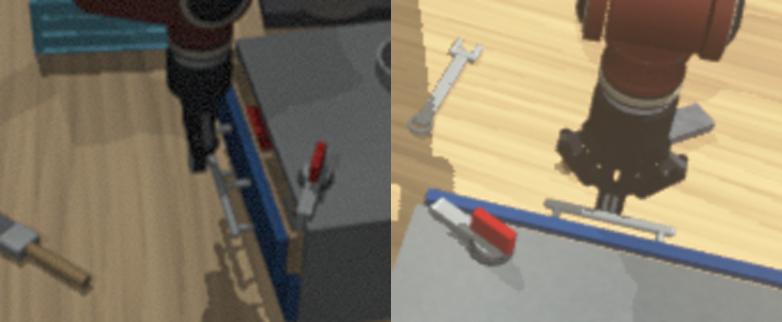

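```bash
python3 -m handwheel '[[0,[0,0,-0.004],[0,0,0]],[0,[0,0,-0.004],[0,0,0]],[0,[0,0,-0.004],[0,0,0]],[0,[0,0,-0.004],[0,0,0]],[0,[0,0,0],[0,0,0]]]'
python3 -m handwheel '[[0,[0,0,-0.003],[0,0,0]],[0,[0,0,-0.003],[0,0,0]],[0,[0,0,0],[0,0,0]]]'
python3 -m handwheel '[[0,[0,0,-0.003],[0,0,0]],[0,[0,0,0],[0,0,0]]]'
```

```text
t: 27.2
tool_pos: [0.5948, 0.1719, 0.0948]
tool_rot: [2.168, 0.116, -2.165]
contact_force: [-1.5, -0.9, -0.1]
opening: 0.0001
t: 27.45
tool_pos: [0.5988, 0.1724, 0.0945]
tool_rot: [2.163, 0.116, -2.17]
contact_force: [-5.3, -0.5, 1.8]
opening: -0.0001
t: 27.62
tool_pos: [0.5988, 0.1723, 0.0944]
tool_rot: [2.153, 0.115, -2.178]
contact_force: [-16.0, -2.3, 8.8]
opening: 0.0
```

```bash
python3 -m handwheel '[[0,[0,0,0.006],[0,0,0]],[0,[0,0,0.01],[0,0,0]],[0,[0,0,0.015],[0,0,0]],[0,[0,0,0.015],[0,0,0]],[0,[-0.03,0,0],[0,0,0]],[0,[-0.035,0,0],[0,0,0]],[0,[-0.035,0,0],[0,0,0]],[0,[-0.035,0,0],[0,0,0]],[0,[-0.015,0,0],[0,0,0]],[0,[0,0,0],[0,0,0]]]'
python3 - <<'E'
from h import *
p=U(.7095,.0097); plan([p[0],p[1],.24],96.1)
for n in ['side','scene','wrist']:
    im=ctrl.get_image(n); save(im,f's_{n}.png')
im=cv2.imread('pics/s_side.png'); a=cv2.resize(im[90:260,280:450],None,fx=4,fy=3.5,interpolation=cv2.INTER_CUBIC);cv2.imwrite('pics/s_side2.png',a)
im=cv2.imread('pics/s_scene.png'); a=cv2.resize(im[240:380,320:520],None,fx=4,fy=4,interpolation=cv2.INTER_CUBIC);cv2.imwrite('pics/s_scene2.png',a)
E
```

```text
t: 28.45
tool_pos: [0.5596, 0.1683, 0.2512]
tool_rot: [2.179, 0.117, -2.155]
contact_force: [0.2, -0.0, 0.9]
opening: 0.0001
t 28.45 pos [0.5596 0.1683 0.2512] F [ 0.2 -0.   0.9] open 0.0001 jaw yaw -83.88 toolx [ 0.011  0.002 -1.   ] q6 1.63
turn ax total deg 0.02 | shift if turned first (tool xyz): [ 0.0127  0.0982 -0.1351] | shift before turn: [ 0.0127  0.0982 -0.135 ]
```

View pics/s_side2.png

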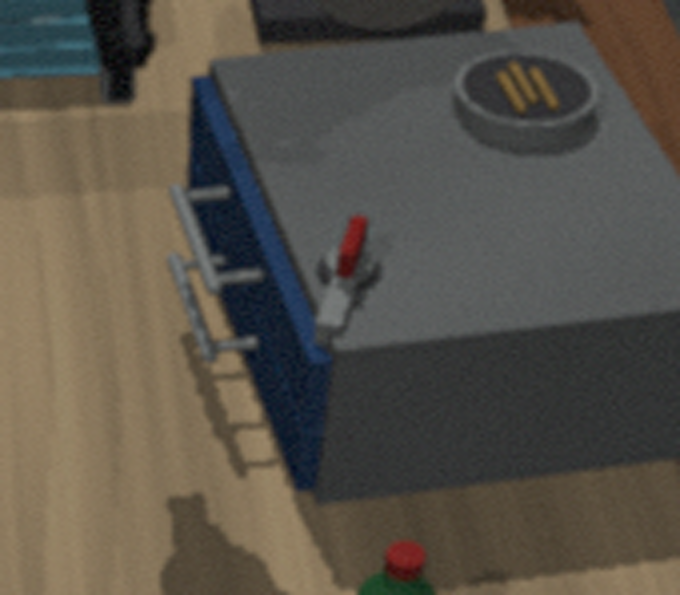

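View pics/s_scene2.png

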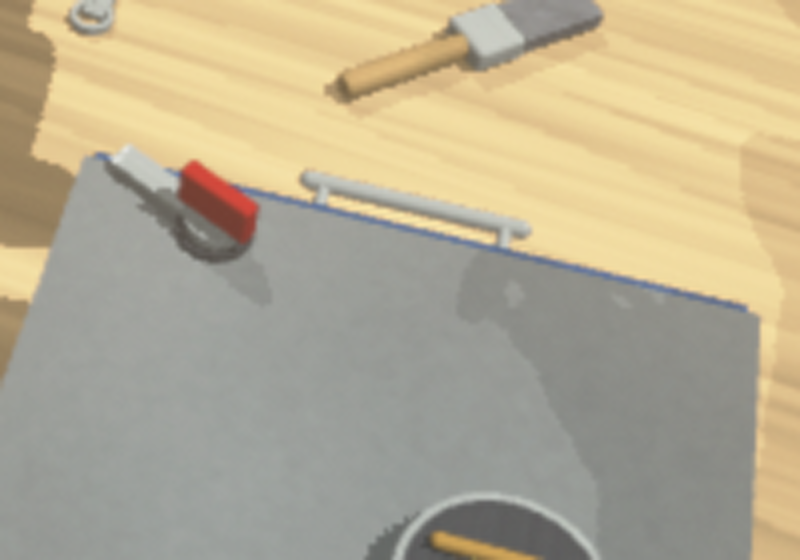

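View pics/s_wrist.png

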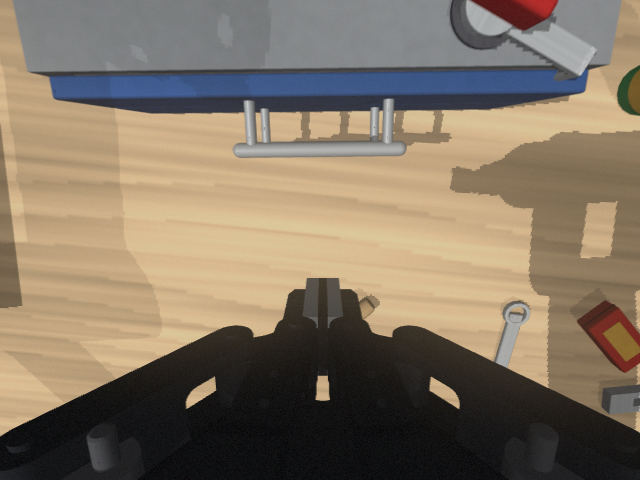

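```bash
python3 -m handwheel '[[0.03,[0,0,0],[-6.65,0,0]],[0.04,[0,0,0],[-6.65,0,0]],[0.04,[0,0,0],[-6.65,0,0]],[0.04,[0,0,0],[-6.65,0,0]],[0.04,[0,0,0],[-6.65,0,0]],[0.04,[0,0,0],[-6.65,0,0]],[0.04,[0,0,0],[-6.65,0,0]],[0.04,[0,0,0],[-6.65,0,0]],[0.04,[0,0,0],[-6.65,0,0]],[0.04,[0,0,0],[-6.65,0,0]]]'
python3 - <<'E'
from h import *
plan([.7045,.085,.25],-17.5)
im=ctrl.get_image('wrist'); save(im,'t_wrist.png')
E
```

```text
t: 29.43
tool_pos: [0.5556, 0.1676, 0.2412]
tool_rot: [1.422, 1.056, -1.429]
contact_force: [-0.1, -0.2, -0.1]
opening: 0.0402
t 29.43 pos [0.5556 0.1676 0.2412] F [-0.1 -0.2 -0.1] open 0.0402 jaw yaw -17.05 toolx [-0.005 -0.001 -1.   ] q6 0.46
turn ax total deg 0.45 | shift if turned first (tool xyz): [-0.0094  0.1668  0.034 ] | shift before turn: [-0.0094  0.1665  0.0353]
```

View pics/t_wrist.png

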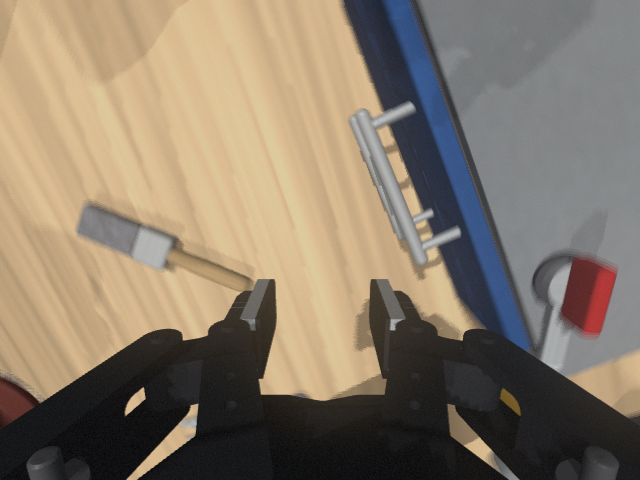

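```bash
python3 -m handwheel '[[0.04,[0,0.03,0.006],[0,0,0]],[0.04,[0,0.03,0.007],[0,0,0]],[0.04,[0,0.035,0.007],[0,0,0]],[0.04,[0,0.035,0.007],[0,0,0]],[0.04,[0,0.025,0.006],[0,0,0]],[0.04,[0,0.01,0.002],[0,0,0]],[0.04,[0,0,0],[0,0,0]],[0.04,[0,0,0],[0,0,0]]]'
python3 - <<'E'
from h import *
plan([.7045,.085,.25],-17.5)
im=ctrl.get_image('wrist'); save(im,'u_wrist.png')
o=ctrl.get_obs();c=cam('wrist',o)
for d in (0,-.03,.05,): print(proj(np.array([.7045,.085,.208-.019]),c))
im=ctrl.get_image('scene'); save(cv2.resize(im[250:330,330:430],None,fx=6,fy=6,interpolation=cv2.INTER_CUBIC),'u_scene.png')
im=ctrl.get_image('side'); save(cv2.resize(im[110:210,320:420],None,fx=6,fy=6,interpolation=cv2.INTER_CUBIC),'u_side.png')
E
```

```text
t: 30.15
tool_pos: [0.703, 0.0854, 0.2427]
tool_rot: [1.428, 1.052, -1.433]
contact_force: [0.1, -0.5, -0.5]
opening: 0.0398
t 30.15 pos [0.703  0.0854 0.2427] F [ 0.1 -0.5 -0.5] open 0.0398 jaw yaw -17.45 toolx [-0.003  0.    -1.   ] q6 0.32
turn ax total deg 0.05 | shift if turned first (tool xyz): [-0.0073  0.0015 -0.0001] | shift before turn: [-0.0073  0.0015 -0.0001]
[324.6848632  246.03017601]
[324.6848632  246.03017601]
[324.6848632  246.03017601]
```

View pics/u_wrist.png

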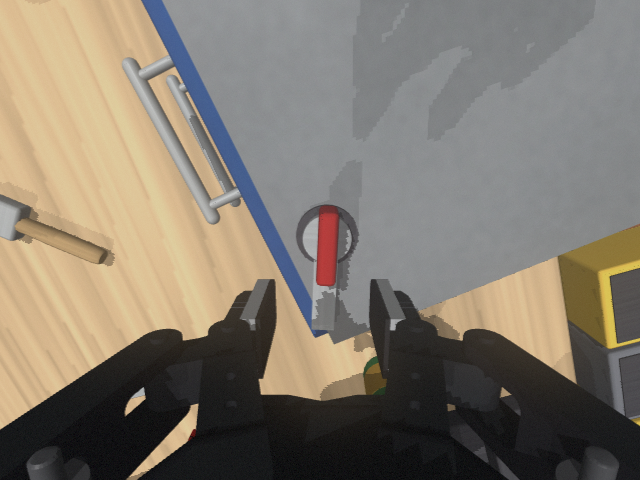

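View pics/u_scene.png

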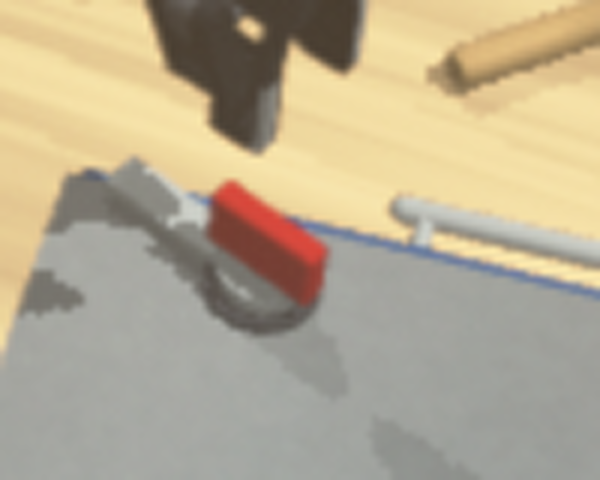

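View pics/u_side.png

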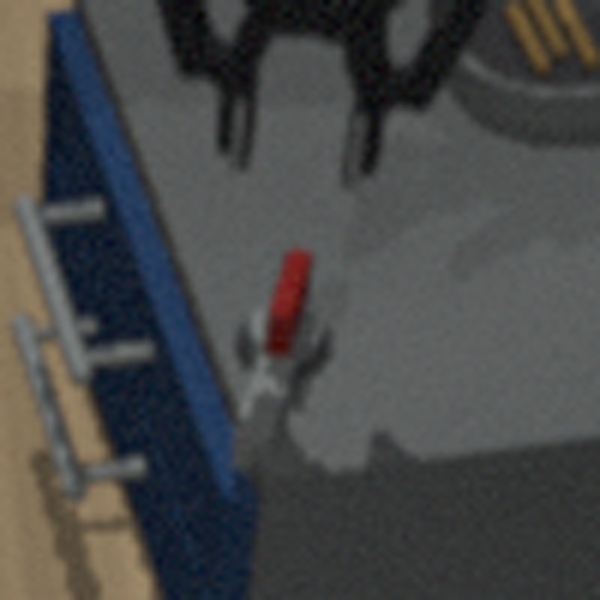

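```bash
python3 -m handwheel '[[0.04,[0.02,0.003,0],[2,0,0]],[0.04,[0.02,0,0],[0,0,0]],[0.04,[0.015,0,0],[0,0,0]],[0.04,[0.01,0,0],[0,0,0]],[0.04,[0.005,0,0],[0,0,0]],[0.04,[0.002,0,0],[0,0,0]],[0.04,[0,0,0],[0,0,0]],[0.04,[0,0,0],[0,0,0]]]'
python3 - <<'E'
from h import *
plan([.7045,.085,.169],-19.5)
im=ctrl.get_image('wrist'); save(im,'v_wrist.png')
im=ctrl.get_image('side'); save(cv2.resize(im[110:210,320:420],None,fx=5,fy=5,interpolation=cv2.INTER_CUBIC),'v_side.png')
E
```

```text
t: 30.97
tool_pos: [0.7074, 0.0844, 0.1739]
tool_rot: [1.455, 1.029, -1.452]
contact_force: [0.7, 1.0, 0.7]
opening: 0.04
t 30.97 pos [0.7074 0.0844 0.1739] F [0.7 1.  0.7] open 0.04 jaw yaw -19.38 toolx [ 0.002  0.    -1.   ] q6 0.35
turn ax total deg 0.12 | shift if turned first (tool xyz): [ 0.0049 -0.0029  0.0004] | shift before turn: [ 0.0049 -0.0029  0.0004]
```

View pics/v_wrist.png

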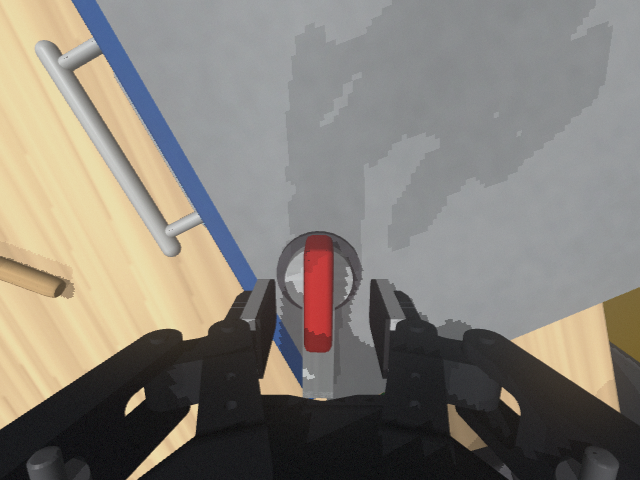

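View pics/v_side.png

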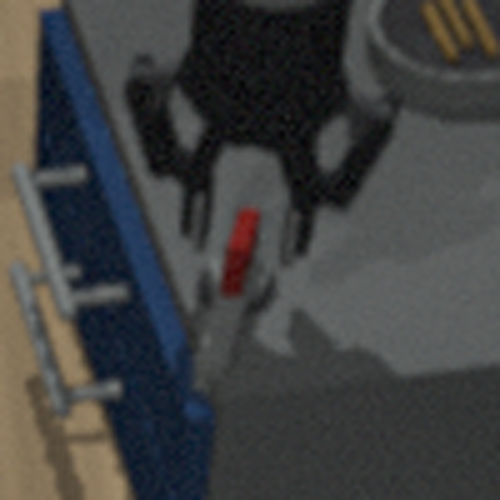

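```bash
python3 -m handwheel '[[0.03,[0.002,-0.001,0],[0,0,0]],[0.02,[0.002,0,0],[0,0,0]],[0.02,[0,0,0],[0,0,0]],[0.016,[0,0,0],[0,0,0]],[0.016,[0,0,0],[0,0,0]]]'
python3 -m handwheel '[[0.005,[0,0,0],[0,0,0]],[0.005,[0,0,0],[0,0,0]],[0.005,[0,0,0],[0,0,0]],[0.005,[0,0,0],[0,0,0]]]' 30
```

```text
t: 31.48
tool_pos: [0.7059, 0.0846, 0.1686]
tool_rot: [1.454, 1.03, -1.454]
contact_force: [-0.6, -0.8, 0.6]
opening: 0.0159
t: 31.82
tool_pos: [0.7056, 0.0847, 0.1687]
tool_rot: [1.453, 1.03, -1.454]
contact_force: [-3.1, 1.3, 1.4]
opening: 0.0112
```

```bash
python3 -m handwheel '[[0.005,[0,0,0],[3,0,0]],[0.005,[0,0,0],[4,0,0]],[0.005,[0,0,0],[4,0,0]],[0.005,[0,0,0],[4,0,0]],[0.005,[0,0,0],[5,0,0]],[0.005,[0,0,0],[0,0,0]]]'
python3 -c "
from h import *
o=ctrl.get_obs();print(o['wrist_torque'])
plan([.7056,.0847,.1687],-83.9)"
```

```text
t: 32.32
tool_pos: [0.7049, 0.0851, 0.1687]
tool_rot: [1.695, 0.801, -1.699]
contact_force: [-4.8, 1.0, 3.2]
opening: 0.0112
[ 0.1618721   0.8813833  -0.06122836]
t 32.32 pos [0.7049 0.0851 0.1687] F [-4.8  1.   3.2] open 0.0112 jaw yaw -39.53 toolx [-0.002  0.001 -1.   ] q6 0.7
turn ax total deg 44.37 | shift if turned first (tool xyz): [ 0.      0.0004 -0.0006] | shift before turn: [ 0.      0.0007 -0.0002]
```

```bash
python3 -m handwheel '[[0.005,[0,0,0],[5,0,0]],[0.005,[0,0,0],[5,0,0]],[0.005,[0,0,0],[5,0,0]],[0.005,[0,0,0],[5,0,0]],[0.005,[0,0,0],[5,0,0]],[0.005,[0,0,0],[5,0,0]],[0.005,[0,0,0],[4,0,0]],[0.005,[0,0,0],[4,0,0]],[0.005,[0,0,0],[0,0,0]]]'
python3 -c "
from h import *
o=ctrl.get_obs();print(o['wrist_torque'])
plan([.7056,.0847,.1687],-83.9)"
```

```text
t: 33.07
tool_pos: [0.7042, 0.0862, 0.1687]
tool_rot: [2.103, 0.235, -2.111]
contact_force: [-8.0, 3.3, 3.5]
opening: 0.0112
[ 0.52001566  1.21689167 -0.02728364]
t 33.07 pos [0.7042 0.0862 0.1687] F [-8.   3.3  3.5] open 0.0112 jaw yaw -77.46 toolx [-0.004  0.002 -1.   ] q6 1.37
turn ax total deg 6.44 | shift if turned first (tool xyz): [-0.      0.0017 -0.0012] | shift before turn: [-0.      0.0018 -0.001 ]
```

Continue to the stop in 2° steps, with force check.

```bash
python3 -m handwheel '[[0.005,[0,0.0005,0],[2.5,0,0]],[0.005,[0,0.0005,0],[2,0,0]],[0.005,[0,0,0],[2,0,0]],[0.005,[0,0,0],[2,0,0]],[0.005,[0,0,0],[0,0,0]]]'
python3 -c "
from h import *
o=ctrl.get_obs();print(o['wrist_torque'])
plan([.7056,.0847,.1687],-83.9)
save(ctrl.get_image('wrist'),'w_wrist.png')
im=ctrl.get_image('side'); save(cv2.resize(im[110:210,320:420],None,fx=5,fy=5,interpolation=cv2.INTER_CUBIC),'w_side.png')
"
```

```text
t: 33.48
tool_pos: [0.7041, 0.0864, 0.1687]
tool_rot: [2.18, 0.086, -2.19]
contact_force: [-8.8, 5.9, 4.1]
opening: 0.0114
[1.00738711 1.32087337 0.83319726]
t 33.48 pos [0.7041 0.0864 0.1687] F [-8.8  5.9  4.1] open 0.0114 jaw yaw -85.71 toolx [-0.005  0.004 -1.   ] q6 1.51
turn ax total deg -1.81 | shift if turned first (tool xyz): [ 0.      0.0019 -0.0013] | shift before turn: [ 0.      0.0018 -0.0013]
```

View pics/w_wrist.png

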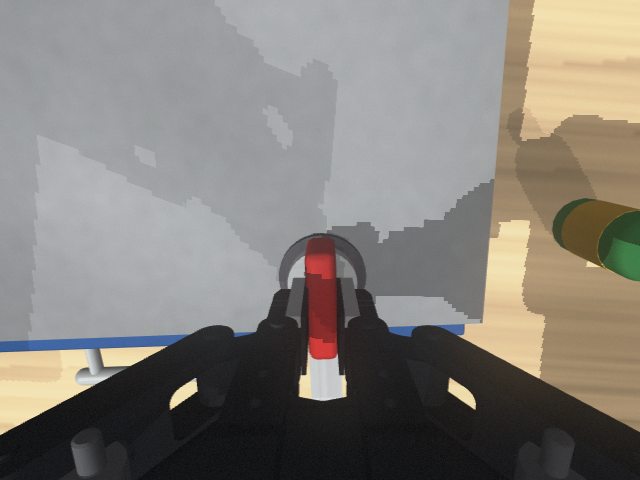

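View pics/w_side.png

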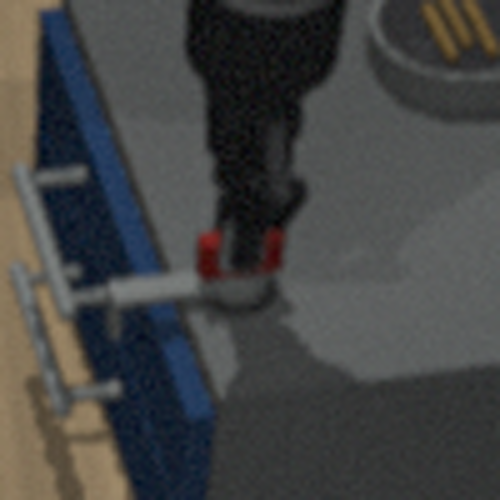

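```bash
python3 -m handwheel '[[0.03,[0,0,0],[0,0,0]],[0.035,[0,0,0],[0,0,0]],[0.035,[0,0,0],[0,0,0]],[0.035,[0,0,0],[0,0,0]],[0.035,[-0.015,0,0],[0,0,0]],[0.035,[-0.03,0,0],[0,0,0]],[0.035,[-0.035,0,0],[0,0,0]],[0.035,[-0.03,0,0],[0,0,0]],[0.035,[-0.01,0,0],[0,0,0]],[0.035,[0,0,0],[0,0,0]]]'
python3 - <<'E'
from h import *
save(ctrl.get_image('wrist'),'x_wrist.png')
save(ctrl.get_image('scene'),'x_scene.png')
im=ctrl.get_image('side'); save(im,'x_side.png'); save(cv2.resize(im[90:230,270:470],None,fx=4,fy=4,interpolation=cv2.INTER_CUBIC),'x_side2.png')
E
```

```text
t: 34.42
tool_pos: [0.7082, 0.0834, 0.2954]
tool_rot: [2.196, 0.078, -2.174]
contact_force: [1.2, 0.4, -0.2]
opening: 0.0351
```

View pics/x_wrist.png

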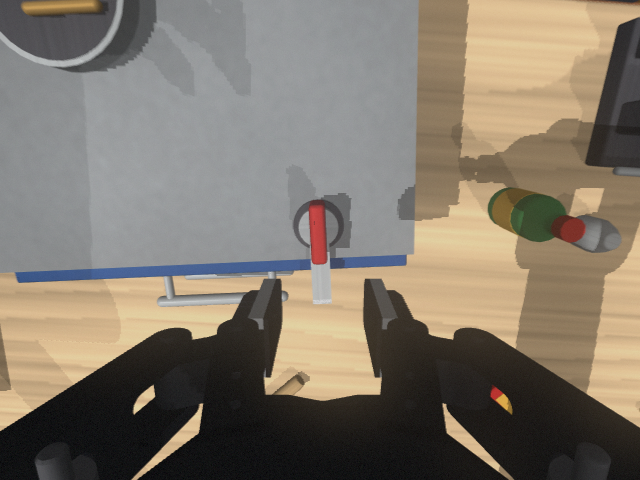

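View pics/x_side2.png

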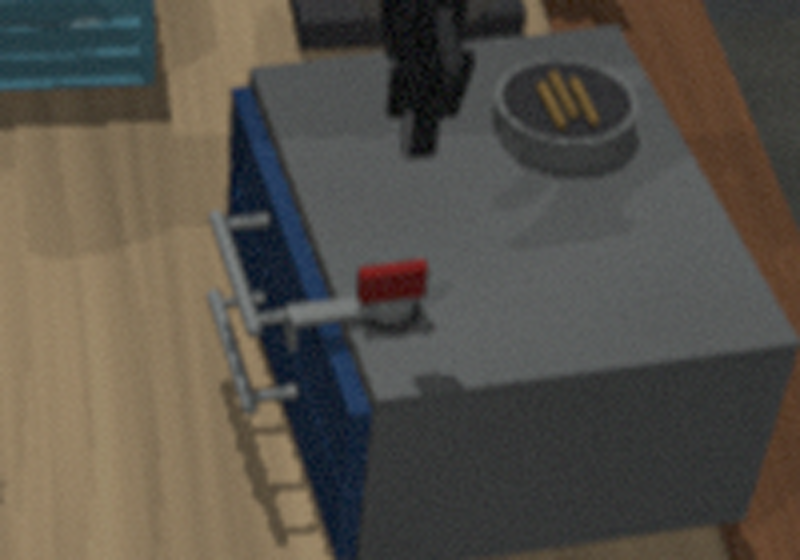

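View pics/x_scene.png

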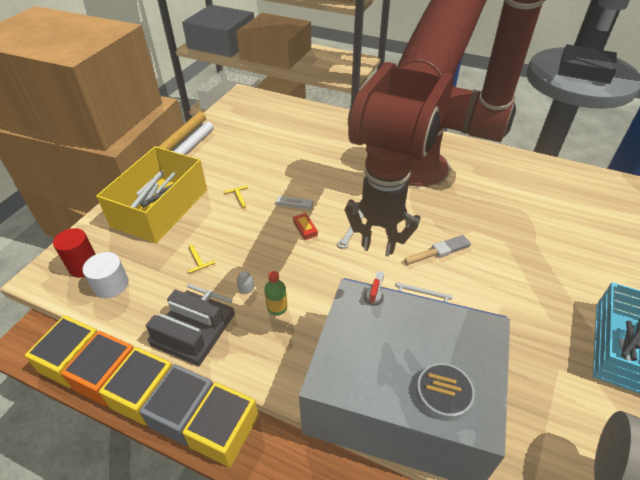

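Run:
```python
from h import *
S=cam('side');C=cam('scene')
for a,b in (((178,190),(525,230)),((215,285),(308,178))):
    P=tri([(280+a[0]/4,90+a[1]/3.5),(320+b[0]/4,240+b[1]/4)],[S,C]); print(np.round(P,4),'unit',P[:2]@ux,P[:2]@uy)
o=ctrl.get_obs();print(o['t'],o['contact_force'],o['tool_pos'])
```

```text
[0.6079 0.238  0.1316] unit 0.6297190457025158 0.1720436810171627
[0.6222 0.1172 0.1343] unit 0.6310717271806872 0.05037846873249257
34.5667 [ 0.04485073 -0.36218327 -1.04648645] [0.70542496 0.08350437 0.28661897]
```

Run:
```python
from h import *
K,Rw,t=cam('side'); o=-Rw.T@t; n=np.array([*ux,0])
for nm,a in (('up',(178,190)),('up',(215,285)),('lo',(175,260)),('lo',(210,352))):
    d=Rw.T@np.linalg.solve(K,[280+a[0]/4,90+a[1]/3.5,1])
    for x in (.6204,.6304,.6404):
        P=o+d*((x-o@n)/(d@n)); print(nm,x,'uy',round(P[:2]@uy,4),'z',round(P[2],4))
```

```text
up 0.6204 uy 0.1272 z 0.1677
up 0.6304 uy 0.1708 z 0.1313
up 0.6404 uy 0.2144 z 0.0949
up 0.6204 uy 0.0087 z 0.1728
up 0.6304 uy 0.0478 z 0.1367
up 0.6404 uy 0.0869 z 0.1005
lo 0.6204 uy 0.128 z 0.0945
lo 0.6304 uy 0.1717 z 0.0554
lo 0.6404 uy 0.2153 z 0.0162
lo 0.6204 uy 0.0112 z 0.1016
lo 0.6304 uy 0.0504 z 0.0627
lo 0.6404 uy 0.0895 z 0.0238
```

```bash
python3 -c "
from h import *
print(ctrl.finish_job())"
```

```text
the job is handed in; nothing more can be done
None
```

The job is handed in at about 34.6 s of the 72 s. The drill case and chuck key are in the drawer, the drawer is shut and the latch is turned to its stop.

**What I did**
- **Case:** I took the larger red case, side view (324, 288), and set it down lid up in the wide compartment. I lowered it until the force showed it on the floor, then let go.
- **Key:** I took the dark key, side view (299, 357), and laid it flat in the narrow compartment the same way.
- **Drawer:** I pushed the drawer by its pull until the force rose to 16 N at the end stop.
- **Latch:** I gripped it at about 0.45 rad, turned it clockwise until the torque about its axis rose to 0.8 Nm, released it and lifted clear.

**What the last checks showed**
- The last pictures before shutting showed the case and key flat in their compartments. They stayed in place as far as I could see while the drawer closed, but I could not see them once it was shut.
- The top drawer's pull lines up with the lower drawer's to about 1 mm.
- The tongue points straight out in front of the drawer, at about 90°.
- The bystanders look unmoved in the final scene picture; I did not measure them.
- The arm was clear of everything, with no contact force beyond noise.

**What failed or disagreed**
- The first try at the case failed: the fingers closed just above the lid, with no force felt.
- The cause was a height mismatch. The side and scene cameras put the real fingertips about 19 mm above the reported tool height, though sizes in the wrist pictures partly disagreed. I corrected for 19 mm from then on, and later contacts matched to about 1 mm.

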